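# Flatten the rough sharpening stone and pack the stones away

## Robot

A 6-joint arm with a two-finger parallel gripper is mounted at the origin on the work surface. World frame = base frame: x ahead of the robot, y to its left, z up, the work surface at z = 0. Lengths are in mm, angles in degrees, forces in N, time in s.
With the tool pointing down it reaches from about 350 to 850 mm from the base axis. Payload 8.1 kg.
Tool frame: the origin (TCP) lies midway between the tips of the shut fingers; the grasp point (between the pads) lies 19 mm behind it (hold_point_z is the distance from the TCP to the grasp point, in mm); z points along the fingers, y is the direction in which the jaws open and shut (so a half turn about z gives the same grasp; the last joint's range is limited). The gripper opens to 85 mm and grips with 20 to 120 N. Pads are 22 mm wide; open, the fingers measure 114 mm over their backs; the gripper's body (76 mm by 85 mm) begins 54 mm behind the grasp point. The pads swing forward as they close: fully open they stand 13 mm farther back than shut.
Start: joints at [69.878, 7.471, 85.268, -0, 87.261, -4.893], TCP at [157.587, 578.94, 231.292] pointing down, gripper open.
Joint ranges: [-169.43, 169.43], [-51.17, 129.36], [1.28, 143.12], [-76.62, 256.62], [0, 156.53], [-152.29, 152.29]. Speed limits (degrees/s): [136.94, 136.94, 159.86, 180, 180, 180].

## Interface

Orientations are given as [roll, pitch, yaw] about the fixed x, y, z axes, in that order (R = Rz(yaw) Ry(pitch) Rx(roll)).
In Python, from bench import sense, snapshot, camera_params, hand_in, hold_point_z gives the robot as it stands.
- The arm moves only by the tool servo_tool, never from a script. Its argument "motion" is a list of rows, each a list of 7 numbers: the finger opening in mm, from 0 to 85.4, then the shift along the tool's x, y, z in mm, then the turn, a rotation vector about the tool's x, y, z in rad. A call has 1 to 10 rows; each row shifts and turns the pose as measured when the row begins, along the tool's axes as they then stand; what a row does not reach is not made up. A row lasts 1/10 s, in which the tool goes at most 50 mm and 8.59 degrees, less where a joint would pass 70% of its speed; a pose out of reach is approached as far as the arm can. A call with a gripper value outside its range is refused whole. The fingers move at their own pace and stop on an object; "force" is the grip in N (left out, the last holds). Time passes only in rows, so rows that do not move let the fingers close. It gives the time, the measured TCP pose, the force and the opening at its end, in the units of the state.
- sense(): the state, without advancing time (a new reading comes with each control period).
- snapshot(name): name is "scene" or "top"; returns the picture (384x512x3 uint8, blue, green, red); there is no depth.
- camera_params(name): a dict with "fx", "fy", "cx", "cy" (pixels), "R" (3x3) and "t" (3): a world point X has camera coordinates R X + t. Camera axes: x right, y down, z forward; pixel columns grow to the right and rows downward; lengths in mm; the calibration is good to about 2 mm. A picture is of the moment at which its call begins. camera_params takes no time and is no camera call.
- hand_in(): hands the job in, once; it reports no verdict.
The state is a dict: "time": time; "joint_pos": joint angles; "qd": joint speeds; "joint_efforts": joint torques, N m; "tool_pos": TCP position; "tcp_rot": TCP orientation; "ft_force": force on the tool from outside, world axes, zero at the start; "wrist_torque": the same for the moment, N m; "finger_gap": finger opening in mm.
Only numpy, scipy, OpenCV 4.12 (cv2) and the standard library are available. Lean on these libraries where they do the work, as an engineer would, in place of code of your own. Each camera call takes 0.05 s, during which the arm holds its last target. There are 200 camera calls.

## Task

Lay the worn rust-red stone in the clamp bed, squeeze the locking pliers' handles together until they snap and stay locked on it, then take the flattening plate by its handle and rub it along the top of the clamped stone, to and fro at least twice in strokes of about 50 mm overall. Put the plate back flat on its blue mat, push the red release lever so that the pliers spring open, and leave them open. Slide every stone on the bench (the red one, once flattened, and whichever of the cream and the grey one are there) flat into a slot of its own in the wooden case, pushed fully home, without disturbing the bottle, jar and chisel.

Things in the scene. Friction and masses are not known exactly. Their poses are not given: they have to be found in the camera images.
- clamp: immovable stone clamp: plywood base 265 x 90 x 12 mm with, along x, a fixed steel jaw, the bed, a rubber pad on a plunger, and squeeze-action locking pliers lying flat (their body x = 100 to 145 mm, 50 mm wide, top z = 52 mm; two handles point on along +x to x = 230 mm). Origin: underside, below the bed's middle; x towards the handles, y towards the fixed handle, z up.
- bed (a point): middle of the bed, on the base's top face, 12 mm above the bench; axes as the clamp. The stone lies along x: 140 mm between the open jaws for the 130 mm stone. Closing the pliers drives the pad 13 mm and shoves the stone against the fixed jaw (stone centre then at x = -6 mm).
- jaw (a point): middle of the foot of the fixed jaw's face, at clamp x = -71 mm, on the base. Jaw 56 mm wide, 18 mm tall above the base (8 mm lower than the stone's top).
- pad_face (a point): middle of the foot of the black rubber pad's face, level with the bed's surface, at clamp x = +69 mm while open, less when shut. Pad 44 mm wide, 18 mm tall, slightly springy.
- fixed_handle (a point): point on the top edge of the fixed, bare steel handle, at clamp x = 200, y = +13 mm, 52 mm above the bench. The handle is 14 mm thick (y = +6 to +20 mm), 22 mm tall (z = 30 to 52 mm) and runs along x.
- handle (a joint): angle of the blue moving handle: 0 = sprung open, splayed by 0.30 rad towards clamp -y; 0.30 = shut and locked, parallel to the fixed one. Closing it takes about 17 N at its grip point, falling as it closes; past 0.20 it goes over centre, snaps to 0.30 and stays until the release lever frees it. Over the outsides at the grip point the two handles measure 68 mm open, 42 mm locked.
- handle_grip (a point): point on the top edge of the blue moving handle, 52 mm above the bench, on its centre line, 85 mm from its pivot (pivot at clamp x = 115, y = -15 mm): a good place to squeeze. At clamp x = 200, y = -15 mm locked; x = 196, y = -40 mm open. Handle 14 mm thick, 22 mm tall.
- lever (a joint): angle of the red-tabbed release lever (pivot at clamp x = 222, y = 0): 0 = in line with the handles, 0.6 = flicked fully, tab swung to clamp +y. With the pliers locked, swinging it to 0.35 to 0.5 (5 to 8 N on the tab) pushes the blue handle back over centre and it springs open. It stays where left; squeezing the pliers shut pushes it back to 0.
- lever_tab (a point): middle of the top face of the lever's red tab, 54 mm above the bench, 56 mm from its pivot (tab 20 mm along the lever, 12 mm thick, 24 mm tall); clamp x = 278 mm, y = 0 at rest. Push it sideways towards clamp +y, up to 32 mm.
- case: immovable wooden case: 8 mm floor, 182 mm wide, running 155 mm out before the slots as an open apron, then three slots side by side under a clear cover (z = 37 to 43 mm). Slots 50 mm wide, 29 mm high, 120 mm deep to a back stop: a stone fully home sticks out 10 mm (centre 55 mm inside). Origin: underside, below the middle of the mouths; x into the slots, z up.
- slot0 (a point): right-hand slot, at case y = -58 mm: point on the case's floor in the middle of this slot's mouth, 8 mm above the case's underside; axes as the case (x into the slot).
- slot1 (a point): middle slot, case y = 0: point on the case's floor in the middle of this slot's mouth, 8 mm above the case's underside; axes as the case (x into the slot).
- slot2 (a point): left-hand slot, case y = +58 mm (8 mm walls with rounded noses between slots): point on the case's floor in the middle of this slot's mouth, 8 mm above the case's underside; axes as the case (x into the slot).
- rough: the worn stone: rust red with dark worn patches on top, a solid 130 x 46 x 26 mm sharpening stone (0.32 kg, may vary by a third) lying flat on the bench; origin at the centre of its underside, x along its length, z up. May be used either end first.
- cream: cream stone (may be absent), a solid 130 x 46 x 26 mm sharpening stone (0.32 kg, may vary by a third) lying flat on the bench; origin at the centre of its underside, x along its length, z up. May be used either end first.
- grey: grey-green stone (may be absent), a solid 130 x 46 x 26 mm sharpening stone (0.32 kg, may vary by a third) lying flat on the bench; origin at the centre of its underside, x along its length, z up. May be used either end first.
- plate: flattening plate: a steel plate 120 x 56 x 8 mm with a wooden handle bar 95 mm long, 24 mm wide and 28 mm tall along the middle of its top (36 mm tall in all, 0.45 kg), lying on the blue mat at the start. Origin at the centre of its underside, x along its length.
- mat: blue mat fixed to the bench, 160 x 100 x 3 mm, the plate's place; origin at the centre of its underside, x along its 160 mm.
- bottle: bystander: white bottle with red cap, 60 mm wide, 150 mm tall, standing; origin under its centre
- jar: bystander: small amber jar, 48 mm wide, 55 mm tall, standing; origin under its centre
- chisel: bystander: tool with wooden handle, 200 mm long, lying on the bench
Not all that is in view belongs to the job. Leave any purple or yellow look-alike of the grey alone.

How it is judged (in metres and radians):
On the way, in this order (a step that is already met when the one before it is completed fails the run):
1. the rough stone lies in the clamp bed and the pliers are locked on it by themselves, fingers off the handle (value of joint handle above 0.27 rad and x of rough in the frame of bed between -0.022 and 0.01 m and y of rough in the frame of bed between -0.014 and 0.014 m and z of rough in the frame of bed between -0.004 and 0.006 m and angle between the x axis of rough and the x axis of clamp, either way round below 0.12 rad and contact force between the fingers and handle below 0.5 N), for 0.3 s.
2. the plate, lying flat on the clamped stone, is rubbed towards the pliers' end (its centre 12 mm past the stone's) (value of joint handle above 0.27 rad and x of rough in the frame of bed between -0.022 and 0.01 m and y of rough in the frame of bed between -0.014 and 0.014 m and z of rough in the frame of bed between -0.004 and 0.006 m and angle between the x axis of rough and the x axis of clamp, either way round below 0.12 rad and contact force between plate and rough above 1 N and angle between the x axis of plate and the x axis of clamp, either way round below 0.2 rad and z of plate in the frame of rough between 0.02 and 0.032 m and angle between plate's own z axis and vertical below 0.08 rad and x of plate in the frame of bed above 0.006 m), for 0.05 s.
3. and towards the fixed jaw's end (12 mm past the stone's centre) (value of joint handle above 0.27 rad and x of rough in the frame of bed between -0.022 and 0.01 m and y of rough in the frame of bed between -0.014 and 0.014 m and z of rough in the frame of bed between -0.004 and 0.006 m and angle between the x axis of rough and the x axis of clamp, either way round below 0.12 rad and contact force between plate and rough above 1 N and angle between the x axis of plate and the x axis of clamp, either way round below 0.2 rad and z of plate in the frame of rough between 0.02 and 0.032 m and angle between plate's own z axis and vertical below 0.08 rad and x of plate in the frame of bed below -0.018 m), for 0.05 s.
4. the plate lies on its mat and the release lever is swung, so that the pliers spring open with the stone still in the bed (x of rough in the frame of bed between -0.022 and 0.01 m and y of rough in the frame of bed between -0.014 and 0.014 m and z of rough in the frame of bed between -0.004 and 0.006 m and angle between the x axis of rough and the x axis of clamp, either way round below 0.12 rad and value of joint lever above 0.25 rad and value of joint handle below 0.1 rad and horizontal distance between plate and mat below 0.04 m), for 0.1 s.
At the end, for the whole second after the job is handed in: every stone present lies flat in a slot of the case, fully home (its centre 46 to 62 mm inside the mouth) and at rest; the pliers are open (handle below 0.1 rad); the plate lies flat and still on its mat, centre within 40 mm of the mat's centre (x of rough in the frame of case between 0.046 and 0.062 m and y of rough in the frame of case between -0.075 and 0.075 m and z of rough in the frame of case between 0.004 and 0.012 m and linear speed of each of rough, cream, grey, plate below 0.02 m/s and x of cream in the frame of case between 0.046 and 0.062 m and y of cream in the frame of case between -0.075 and 0.075 m and z of cream in the frame of case between 0.004 and 0.012 m and x of grey in the frame of case between 0.046 and 0.062 m and y of grey in the frame of case between -0.075 and 0.075 m and z of grey in the frame of case between 0.004 and 0.012 m and value of joint handle below 0.1 rad and horizontal distance between plate and mat below 0.04 m and height (world z) of plate below 0.008 m and angle between plate's own z axis and vertical below 0.06 rad); the robot touches nothing.
It fails at once if bottle is knocked or moved more than 30 mm (distance of bottle from where it was at the start of the episode above 0.03 m).
It fails at once if jar is knocked or moved more than 30 mm (distance of jar from where it was at the start of the episode above 0.03 m).
It fails at once if chisel is knocked or moved more than 30 mm (distance of chisel from where it was at the start of the episode above 0.03 m).
Of cream, grey only 1 to 2 are there at a start; the rules pass over those that are not, and their reading is None.
At some moment in a run one of cream, grey may be knocked a few centimetres aside while the robot is not near it.
It also fails if it takes over 210 s, if anything falls off the work surface, if the arm or the gripper's body presses on something with over 40 N, if the wrist force passes 120 N, or if a joint passes its speed limit or range.

## Working session

There is one attempt and no reset: what is moved stays moved. The work goes in short steps, Python scripts to look and compute and a tool call to move; the robot and the scene stay as the last step left them, time stands still between calls to the robot, and variables do not carry over. Pictures are saved under pics/ and viewed, about 12 in all and at most 16, crops included, and the job is handed in when it is done.

Besides the shell and the picture viewer there is one more tool, called after "Emit:" as name(argument=value, ...) on one line, values as JSON. servo_tool: Moves the arm, as the interface text tells. Its arguments: {"type":"object","properties":{"motion":{"type":"array"},"force":{"type":"number"}},"required":["motion"]}

```bash
mkdir -p pics; ls; python3 - <<'E'
from bench import *
import cv2
for n in("scene","top"):
    cv2.imwrite(f"pics/{n}0.png",snapshot(n)); print(n,camera_params(n))
print(sense(),hold_point_z)
E
```

```text
pics
scene {'fx': 443.73861907816826, 'fy': 443.73861907816826, 'cx': 254.0591550296849, 'cy': 189.46480849035416, 'R': array([[ 0.88374912,  0.4678728 ,  0.0090844 ],
       [ 0.31275549, -0.57609031, -0.75518472],
       [-0.34809695,  0.67023503, -0.65544909]]), 't': array([-453.74496984, -174.75532564, 1606.50412218])}
top {'fx': 389.6119115478033, 'fy': 389.6119115478033, 'cx': 262.90869784472744, 'cy': 194.5202675314351, 'R': array([[ 0.01623575, -0.99976975, -0.01403031],
       [-0.9861153 , -0.0136915 , -0.16549671],
       [ 0.1652665 ,  0.01652247, -0.98611054]]), 't': array([ -89.59520699,  562.98325912, 1361.9288598 ])}
{'time': 0.1, 'joint_pos': array([ 6.98783764e+01,  7.51076570e+00,  8.53259018e+01, -1.05474718e-04,
        8.72606453e+01, -4.89315200e+00]), 'qd': array([-0.05423352, -0.14396792, -0.11786255, -0.08664641, -0.03798128,
       -0.11680375]), 'joint_efforts': array([ 5.09225993e-04, -5.70956290e+01, -5.01937938e+01, -2.94465535e-04,
        8.20076675e-03,  5.43186820e-05]), 'tool_pos': array([157.40518346, 578.45656459, 230.32205292]), 'tcp_rot': array([-1.79903033e+02, -8.19560669e-03,  1.64771527e+02]), 'ft_force': array([0.07684996, 0.23801502, 0.13086164]), 'wrist_torque': array([-0.01147004,  0.00667027, -0.02657371]), 'finger_gap': 85.63334300800156} 18.700000000000003
```

View pics/scene0.png

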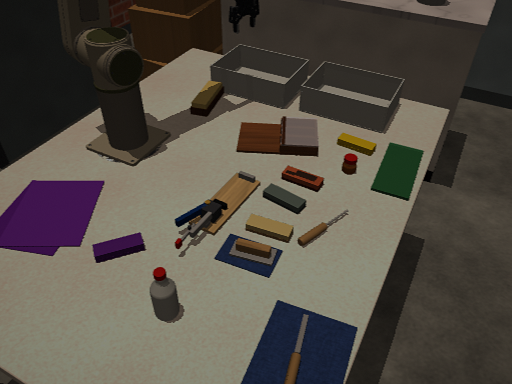

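View pics/top0.png

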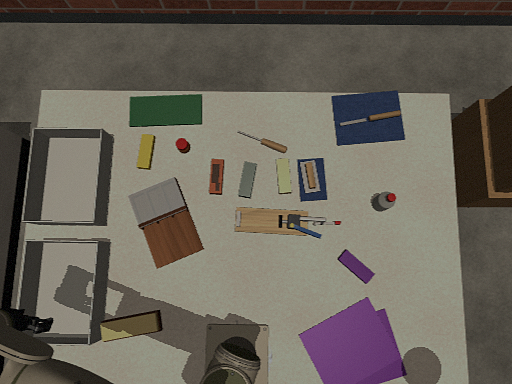

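Candidates: red stone at top (216,176), with a dark patch on it. The red-capped jar (182,145), brown apron (172,235) and the lever tab (338,222) are the other reddish things. Grey stone is at (247,180) (look-alikes: yellow (146,151), purple (356,266)), cream at (284,175) (look-alikes: yellow block, mustard block (130,325)). The plate is on the small blue mat at (311,178), not the large blue sheet (368,118). Next, a close crop plus colour measurements.

```bash
cat > h.py <<'E'
import numpy as np, cv2
from bench import *
def ray(n,px,z):
    c=camera_params(n); px=np.atleast_2d(np.asarray(px,float))
    d=np.c_[(px[:,0]-c["cx"])/c["fx"],(px[:,1]-c["cy"])/c["fy"],np.ones(len(px))]@c["R"]
    o=-c["R"].T@c["t"]; return o+d*((z-o[2])/d[:,2])[:,None]
def proj(n,X):
    c=camera_params(n); q=np.atleast_2d(X)@c["R"].T+c["t"]
    return np.c_[q[:,0]/q[:,2]*c["fx"]+c["cx"],q[:,1]/q[:,2]*c["fy"]+c["cy"]]
def blob(im,lo,hi,win):
    x0,y0,x1,y1=win
    m=cv2.inRange(cv2.cvtColor(im,cv2.COLOR_BGR2HSV),np.array(lo),np.array(hi)); w=np.zeros_like(m); w[y0:y1,x0:x1]=m[y0:y1,x0:x1]
    return w
def rect(n,m,z):
    "mask -> world-plane min area rect: centre, (long,short), angle of long axis deg"
    cs,_=cv2.findContours(m,cv2.RETR_EXTERNAL,cv2.CHAIN_APPROX_NONE); c=max(cs,key=cv2.contourArea)
    # pixel outline expanded by half a pixel via corners of pixels
    p=c[:,0,:].astype(float); p=np.vstack([p+d for d in([-.5,-.5],[-.5,.5],[.5,-.5],[.5,.5])])
    w=ray(n,p,z)[:,:2].astype(np.float32)
    (cx,cy),(a,b),_=r=cv2.minAreaRect(w); bx=cv2.boxPoints(r); e=bx[1]-bx[0]; f=bx[2]-bx[1]
    l=e if np.hypot(*e)>np.hypot(*f) else f
    return np.round([cx,cy],1),np.round([max(a,b),min(a,b)],1),round(float(np.degrees(np.arctan2(l[1],l[0]))%180),1),cv2.contourArea(c)
E
python3 - <<'E'
from h import *
im=snapshot("top"); x0,y0,x1,y1=125,125,350,275
cv2.imwrite("pics/c1.png",cv2.resize(im[y0:y1,x0:x1],None,fx=3.5,fy=3.5,interpolation=cv2.INTER_CUBIC))
hsv=cv2.cvtColor(im,cv2.COLOR_BGR2HSV)
for n,(c,r) in dict(red=(216,165),red2=(213,190),grey=(247,180),cream=(284,175),mat=(301,168),plate=(306,190),handle=(311,178),clampw=(260,215),blueh=(310,233),tab=(338,222),apron=(172,240),cover=(155,200),nose=(176,212),bench=(230,230)).items(): print(n,hsv[r,c],im[r,c])
E
```

```text
red [ 8 88 55] [36 41 55]
red2 [  8 161 130] [ 48  71 130]
grey [39 27 96] [86 96 93]
cream [ 30  71 148] [107 148 148]
mat [ 21  34 105] [ 91 101 105]
plate [ 18  32 144] [126 137 144]
handle [ 15 114 127] [ 70  99 127]
clampw [ 17 106 135] [ 79 111 135]
blueh [107 125  96] [96 69 49]
tab [  1 216 131] [ 20  22 131]
apron [ 12 149  89] [37 58 89]
cover [ 21  28 119] [106 115 119]
nose [11 55 98] [77 85 98]
bench [ 19  38 147] [125 139 147]
```

View pics/c1.png

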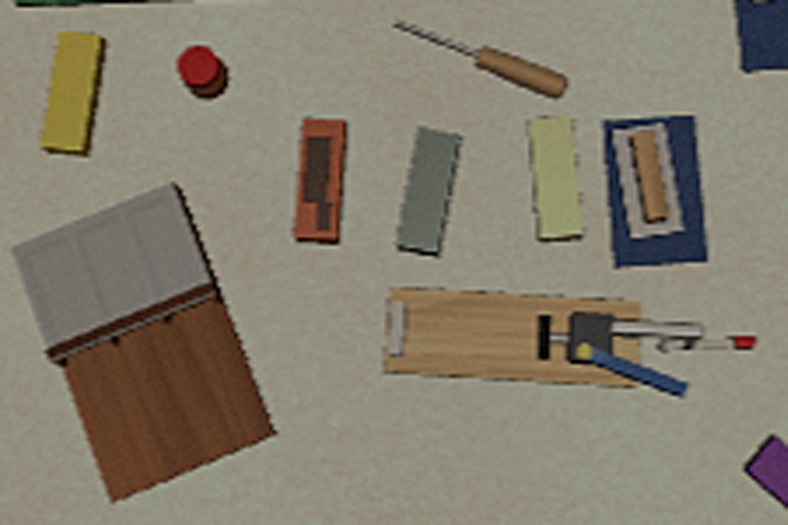

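Crop: worn red stone at crop (320,180) with dark patches, so the choice is confirmed. Grey (430,190), cream (555,178) and the plate on its mat (655,185) are all present. The clamp lies along the image x axis, handles to the right. The case mouth faces down-right.

```bash
cat >> h.py <<'E'
def stones(im=None,n="top"):
    im=snapshot(n) if im is None else im
    c=camera_params(n); o=-c["R"].T@c["t"]; out={}
    for k,lo,hi,w in(("red",(0,110,60),(14,200,255),(190,140,300,225)),("grey",(25,15,50),(75,50,135),(235,155,262,202)),("cream",(24,55,100),(36,110,255),(270,150,297,200)),("mat",(100,100,30),(125,255,120),(292,150,332,206)),("plateh",(8,80,90),(19,170,255),(296,155,326,195))):
        m=blob(im,lo,hi,w); m=cv2.morphologyEx(m,cv2.MORPH_CLOSE,np.ones((5,5),np.uint8))
        z=dict(mat=3,plateh=39).get(k,26)
        try: p,s,a,A=rect(n,m,z)
        except ValueError: out[k]=None; continue
        if z==26: p=p+13*(p-o[:2])/(o[2]-26)
        if z==39: p=p+14*(p-o[:2])/(o[2]-39)
        out[k]=(np.round(p,1),s,a)
    return out
E
python3 - <<'E'
from h import *
c=camera_params("top"); print("cam",-c["R"].T@c["t"])
for k,v in stones().items(): print(k,v)
P=lambda q,z:np.round(ray("top",[((a+.5)/3.5-.5+125,(b+.5)/3.5-.5+125) for a,b in q],z)[:,:2],1).tolist()
print("base",P([(390,288),(640,303),(638,387),(384,372)],12))
print("jawtop face",P([(404,301),(402,356)],30),"padface",P([(538,315),(538,359)],30))
print("tab",P([(743,342)],54),"fixedh end",P([(703,330)],52),"blue end",P([(685,391)],52),"pivot",P([(584,351)],52))
print("apron",P([(112,502),(275,433)],8),"cover far",P([(13,247),(175,184)],43),"mouth front",P([(50,352),(215,289)],43))
print("bottle etc",P([(205,75)],0))
E
```

```text
cam [ 331.53982915 -104.36892151 1434.92722472]
red (array([638.9,  95.6]), array([132.9,  50.1]), 177.9)
grey (array([626.6, -20. ]), array([139.7,  56.7]), 170.4)
cream (array([ 645.2, -155.2]), array([133. ,  49.9]), 5.6)
mat (array([ 632.7, -261.6]), array([162.3, 100.2]), 4.6)
plateh (array([ 645.4, -254.4]), array([97. , 26.9]), 9.8)
base [[522.3, 17.7], [510.2, -245.2], [422.3, -242.9], [433.8, 21.5]]
jawtop face [[506.4, 1.2], [449.3, 1.8]] padface [[493.9, -138.0], [448.3, -138.4]]
tab [[466.6, -345.1]] fixedh end [[478.5, -305.1]] blue end [[416.5, -286.3]] pivot [[455.3, -184.5]]
apron [[295.9, 299.2], [369.1, 133.5]] cover far [[555.5, 408.6], [624.6, 243.2]] mouth front [[446.9, 362.4], [514.5, 195.8]]
bottle etc [[755.7, 227.6]]
```

Emit:
servo_tool(motion=[[85, -42, -24, 8, 0, 0, 0], [85, -42, -24, 8, 0, 0, 0], [85, -42, -24, 8, 0, 0, 0], [85, -42, -24, 8, 0, 0, 0], [85, -42, -24, 8, 0, 0, 0], [85, -42, -24, 8, 0, 0, 0], [85, -42, -24, 8, 0, 0, 0], [85, -42, -24, 8, 0, 0, 0], [85, -42, -24, 8, 0, 0, 0], [85, -42, -24, 8, 0, 0, 0]], force=60)

```text
time: 1.2
tool_pos: [503.8, 233.5, 148.1]
tcp_rot: [179.8, -0.0, 165.4]
ft_force: [-0.5, 1.3, -0.5]
finger_gap: 85.2
```

Emit:
servo_tool(motion=[[85, -40, -23, 8, 0, 0, 0], [85, -40, -23, 8, 0, 0, 0], [85, -40, -23, 8, 0, 0, 0], [85, -40, -23, 8, 0, 0, 0], [85, 0, 0, 0, 0, 0, -0.115], [85, 0, 0, 0, 0, 0, -0.115], [85, 0, 0, 0, 0, 0, 0]])

```text
time: 1.9
tool_pos: [642.2, 89.7, 109.2]
tcp_rot: [179.9, -0.3, 178.5]
ft_force: [-0.9, 1.0, -0.5]
finger_gap: 85.0
```

```bash
cat >> h.py <<'E'
CO=np.array([474.1,-69.4]); CY=-92.6; KO=np.array([475.5,276.8]); KY=22.9
def fr(O,yaw,x,y):
    a=np.radians(yaw); return O+np.array([x*np.cos(a)-y*np.sin(a),x*np.sin(a)+y*np.cos(a)])
def to(x,y,z,yaw):
    "print tool-axis shifts (before turning) and the turn about tool z (rad) from the present pose"
    s=sense(); p=s["tool_pos"]; t=np.radians(s["tcp_rot"][2]); d=np.array([x,y,z])-p
    tu=-((yaw-s["tcp_rot"][2]+90)%180-90)
    print("t",round(float(s["time"]),1),"pos",p.round(1),"rpy",s["tcp_rot"].round(1),"f",s["ft_force"].round(1),"gap",round(float(s["finger_gap"]),1))
    print("shift",np.round([np.cos(t)*d[0]+np.sin(t)*d[1],np.sin(t)*d[0]-np.cos(t)*d[1],-d[2]],1),"turn",round(np.radians(tu),3))
E
python3 -c "
from h import *
to(638.9,95.6,0,177.9)"
```

```text
t 1.9 pos [642.2  89.7 109.2] rpy [179.9  -0.3 178.5] f [-0.9  1.  -0.5] gap 85.0
shift [  3.5   5.8 109.2] turn 0.01
```

Emit:
servo_tool(motion=[[85, 3.5, 6, 35, 0, 0, 0.01], [85, 0, 0, 35, 0, 0, 0], [85, 0, 0, 25, 0, 0, 0], [85, 0, 0, 13, 0, 0, 0], [85, 0, 0, 0, 0, 0, 0], [40, 0, 0, 0, 0, 0, 0], [40, 0, 0, 0, 0, 0, 0], [40, 0, 0, 0, 0, 0, 0], [40, 0, 0, 0, 0, 0, 0], [40, 0, 0, 0, 0, 0, 0]], force=60)

```text
time: 2.9
tool_pos: [642.8, 97.9, 6.0]
tcp_rot: [179.9, 0.4, 176.9]
ft_force: [-0.4, 0.8, -3.7]
finger_gap: 44.1
```

Emit:
servo_tool(motion=[[40, 0, 0, 0, 0, 0, 0], [40, 0, 0, 0, 0, 0, 0], [40, 0, 0, 0, 0, 0, 0], [40, 0, 0, 0, 0, 0, 0]])

```text
time: 3.3
tool_pos: [642.3, 98.1, 5.6]
tcp_rot: [179.9, 0.3, 176.9]
ft_force: [-0.6, 0.9, -3.3]
finger_gap: 44.4
```

Emit:
servo_tool(motion=[[40, 0, 0, -20, 0, 0, 0], [40, 0, 0, -35, 0, 0, 0], [40, 0, 0, -25, 0, 0, 0], [40, 26, -30, 0, 0, 0, 0], [40, 26, -30, 0, 0, 0, 0], [40, 26, -30, 0, 0, 0, 0], [40, 26, -30, 0, 0, 0, 0], [40, 26, -30, 0, 0, 0, 0], [40, 26, -30, 0, 0, 0, 0], [40, 0, 0, 0, 0, 0, 0.14]])

```text
time: 4.3
tool_pos: [470.0, -78.0, 85.7]
tcp_rot: [179.9, 0.3, 169.2]
ft_force: [1.3, 0.3, -3.6]
finger_gap: 44.6
```

Emit:
servo_tool(motion=[[40, 0, 0, 0, 0, 0, 0.142], [40, 0, 0, 0, 0, 0, 0.142], [40, 0, 0, 0, 0, 0, 0.142], [40, 0, 0, 0, 0, 0, 0.142], [40, 0, 0, 0, 0, 0, 0.142], [40, 0, 0, 0, 0, 0, 0.142], [40, 0, 0, 0, 0, 0, 0.142], [40, 0, 0, 0, 0, 0, 0.142], [40, 0, 0, 0, 0, 0, 0.142], [40, 0, 0, 0, 0, 0, 0.142]])

```text
time: 5.3
tool_pos: [467.8, -79.7, 86.2]
tcp_rot: [179.7, -0.1, 84.2]
ft_force: [0.1, 0.2, -3.5]
finger_gap: 44.8
```

```bash
python3 -c "
from h import *
to(474,-71.8,17.6,87.4)
im=snapshot('top'); print(proj('top',[[474,-70,60]]))
cv2.imwrite('pics/c2.png',cv2.resize(im[175:265,195:345],None,fx=5,fy=5,interpolation=cv2.INTER_CUBIC))
s=snapshot('scene'); cv2.imwrite('pics/s2.png',cv2.resize(s[140:270,150:330],None,fx=4.3,fy=4.3,interpolation=cv2.INTER_CUBIC))"
```

```text
t 5.3 pos [467.8 -79.7  86.2] rpy [ 1.797e+02 -1.000e-01  8.420e+01] f [ 0.1  0.2 -3.5] gap 44.8
shift [ 8.5  5.3 68.6] turn -0.056
[[259.30678205 218.96893756]]
```

View pics/s2.png

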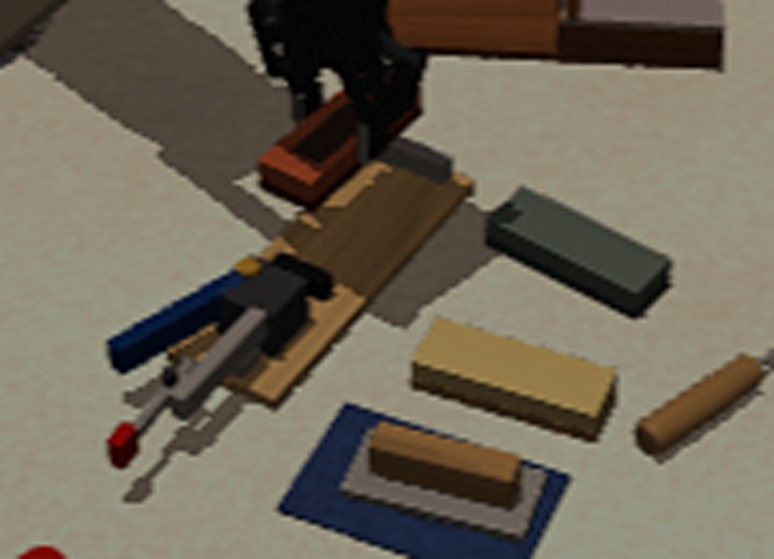

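```bash
python3 -c "
from h import *
q=[((a+.5)/4.3-.5+150,(b+.5)/4.3-.5+140) for a,b in [(262,179),(308,206),(420,114)]]
w=ray('scene',q,80.6)[:,:2]; print(w.round(1))
s=sense(); t=np.radians(s['tcp_rot'][2]); d=w-s['tool_pos'][:2]
print((d@np.array([[np.cos(t),np.sin(t)],[np.sin(t),-np.cos(t)]]).T).round(1))"
```

```text
[[ 435.7 -130.2]
 [ 478.2 -139.6]
 [ 496.5  -14.3]]
[[-53.4 -27.1]
 [-58.5  16.2]
 [ 67.9  22.1]]
```

Emit:
servo_tool(motion=[[40, 7.5, 5.3, 0, 0, 0, 0], [40, 0, 0, 0, 0, 0, -0.056], [40, 0, 0, 20, 0, 0, 0], [40, 0, 0, 20, 0, 0, 0], [40, 0, 0, 12, 0, 0, 0], [40, 0, 0, 0, 0, 0, 0]])

```text
time: 6.0
tool_pos: [477.6, -70.6, 34.1]
tcp_rot: [179.4, -0.1, 89.1]
ft_force: [-0.1, -0.4, -3.4]
finger_gap: 44.4
```

```bash
python3 -c "
from h import *
to(474,-72.9,17.6,87.4)"
```

```text
t 6.0 pos [477.6 -70.6  34.1] rpy [ 1.794e+02 -1.000e-01  8.910e+01] f [-0.1 -0.4 -3.4] gap 44.4
shift [-2.4 -3.6 16.5] turn 0.029
```

Emit:
servo_tool(motion=[[40, -2.4, -3.5, 4, 0, 0, 0.025], [40, 0, 0, 4, 0, 0, 0], [40, 0, 0, 3, 0, 0, 0], [40, 0, 0, 2, 0, 0, 0], [40, 0, 0, 0, 0, 0, 0]])

```text
time: 6.5
tool_pos: [475.7, -73.3, 22.4]
tcp_rot: [179.2, -0.0, 87.7]
ft_force: [0.2, 0.5, -4.0]
finger_gap: 45.0
```

```bash
python3 -c "
from h import *
to(474,-72.9,17.6,87.4)"
```

```text
t 6.5 pos [475.7 -73.3  22.4] rpy [179.2  -0.   87.7] f [ 0.2  0.5 -4. ] gap 45.0
shift [ 0.3 -1.7  4.8] turn 0.004
```

Emit:
servo_tool(motion=[[40, 0, -1, 2, 0.014, 0, 0], [40, 0, 0, 2, 0, 0, 0], [40, 0, 0, 1.5, 0, 0, 0], [40, 0, 0, 0, 0, 0, 0]])

```text
time: 6.9
tool_pos: [475.4, -73.5, 17.2]
tcp_rot: [-180.0, -0.0, 87.7]
ft_force: [0.6, -0.0, -3.9]
finger_gap: 44.5
```

```bash
python3 -c "
from h import *
to(474,-72.9,17.6,87.4)
s=snapshot('scene'); cv2.imwrite('pics/s3.png',cv2.resize(s[140:270,150:330],None,fx=4.3,fy=4.3,interpolation=cv2.INTER_CUBIC))"
```

```text
t 6.9 pos [475.4 -73.5  17.2] rpy [-180.    -0.    87.7] f [ 0.6 -0.  -3.9] gap 44.5
shift [ 0.5 -1.4 -0.4] turn 0.005
```

View pics/s3.png

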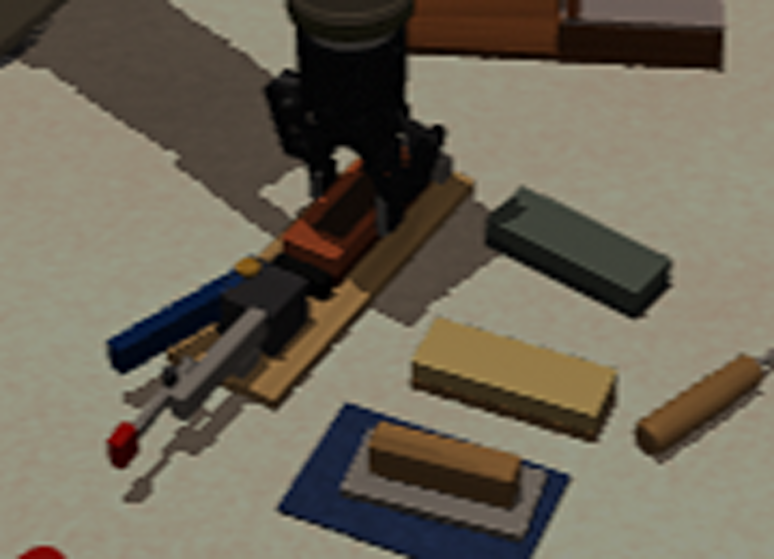

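Emit:
servo_tool(motion=[[40, 0, 0, 1, 0, 0, 0], [40, 0, 0, 0.5, 0, 0, 0], [60, 0, 0, 0, 0, 0, 0], [60, 0, 0, 0, 0, 0, 0], [80, 0, 0, 0, 0, 0, 0], [80, 0, 0, 0, 0, 0, 0], [85, 0, 0, -25, 0, 0, 0], [85, 0, 0, -35, 0, 0, 0], [85, 0, 0, -35, 0, 0, 0], [85, 0, 0, 0, 0, 0, 0]])

```text
time: 7.95
tool_pos: [475.9, -73.7, 114.8]
tcp_rot: [180.0, -0.0, 87.7]
ft_force: [0.9, -1.1, 0.8]
finger_gap: 85.0
```

```bash
python3 -c "
from h import *
to(*fr(CO,CY,198,-14),28,87.4)
print(stones()['red'], fr(CO,CY,-1,0))"
```

```text
t 8.0 pos [475.9 -73.7 114.8] rpy [180.   -0.   87.7] f [ 0.9 -1.1  0.8] gap 85.0
shift [-193.7  -16.9   86.8] turn 0.004
(array([472.6, -21.9]), array([43.8, 29.1]), 90.9) [474.14536299 -68.40102943]
```

Emit:
servo_tool(motion=[[85, -38, -3.5, 0, 0, 0, 0], [85, -38, -3.5, 0, 0, 0, 0], [85, -38, -3.5, 0, 0, 0, 0], [85, -38, -3.5, 0, 0, 0, 0], [85, -36, -3, 0, 0, 0, 0], [85, 0, 0, 0, 0, 0, 0], [85, 0, 0, 15, 0, 0, 0], [85, 0, 0, 15, 0, 0, 0], [85, 0, 0, 0, 0, 0, 0]])

```text
time: 8.9
tool_pos: [444.9, -263.2, 71.7]
tcp_rot: [-179.4, -0.4, 87.7]
ft_force: [-0.5, 0.4, -0.3]
finger_gap: 85.3
```

```bash
python3 -c "
from h import *
to(*fr(CO,CY,198,-14),28,87.4)
i=snapshot('top');s=snapshot('scene'); a=cv2.resize(s[140:270,150:330],(774,559)); 
b=cv2.resize(i[195:245,225:345],None,fx=4,fy=4,interpolation=cv2.INTER_CUBIC)
a=cv2.resize(a,(540,390)); o=np.zeros((595,540,3),np.uint8); o[:390]=a; o[390:590,:480]=b; cv2.imwrite('pics/m4.png',o)"
```

```text
t 8.9 pos [ 444.9 -263.2   71.7] rpy [-179.4   -0.4   87.7] f [-0.5  0.4 -0.3] gap 85.3
shift [-3.1  6.4 43.7] turn 0.006
```

View pics/m4.png

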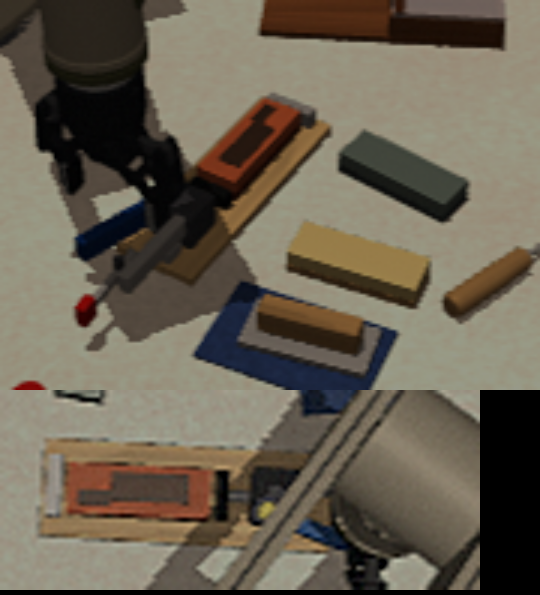

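Stone lies flat in the bed between jaw and pad (lower crop: stone 68–212, jaw face 63, pad 217). Now the handles.

Emit:
servo_tool(motion=[[85, -3, 6, 0, -0.01, 0, 0], [85, 0, 0, 0, 0, 0, 0], [85, 0, 0, 14, 0, 0, 0], [85, 0, 0, 14, 0, 0, 0], [85, 0, 0, 12, 0, 0, 0], [85, 0, 0, 0, 0, 0, 0]])

```text
time: 9.6
tool_pos: [454.3, -266.8, 32.4]
tcp_rot: [179.7, -0.2, 87.9]
ft_force: [-0.9, 0.8, 0.8]
finger_gap: 85.2
```

```bash
python3 -c "
from h import *
to(*fr(CO,CY,198,-14),28,87.4)
s=snapshot('scene'); cv2.imwrite('pics/s5.png',cv2.resize(s[170:270,150:270],None,fx=5,fy=5,interpolation=cv2.INTER_CUBIC))"
```

```text
t 9.6 pos [ 454.3 -266.8   32.4] rpy [179.7  -0.2  87.9] f [-0.9  0.8  0.8] gap 85.2
shift [ 0.1 -3.2  4.4] turn 0.008
```

View pics/s5.png

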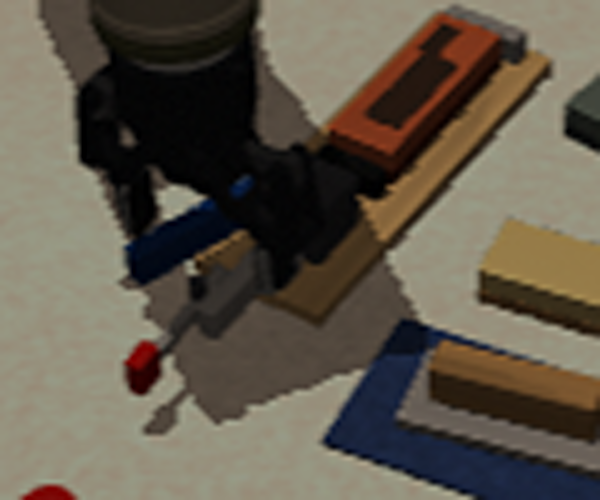

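Emit:
servo_tool(motion=[[85, 0, -1, 6, 0, 0, 0], [85, 0, 0, 6, 0, 0, 0], [76, 0, 0, 0, 0, 0, 0], [70, 0, 0, 0, 0, 0, 0], [66, 0, 1, 0, 0, 0, 0], [62, 0, 1, 0, 0, 0, 0], [58, 0, 2, 0, 0, 0, 0], [54, 0, 2, 0, 0, 0, 0], [50, 0, 2, 0, 0, 0, 0], [47, 0, 1.5, 0, 0, 0, 0]], force=70)

```text
time: 10.65
tool_pos: [464.8, -267.7, 25.4]
tcp_rot: [179.6, -0.2, 87.8]
ft_force: [-3.7, -0.7, 1.7]
finger_gap: 47.2
```

Emit:
servo_tool(motion=[[44, 0, 1, 0, 0, 0, 0], [41, 0, 1, 0, 0, 0, 0], [40, 0, 0, 0, 0, 0, 0], [40, 0, 0, 0, 0, 0, 0], [40, 0, 0, 0, 0, 0, 0]])

```text
time: 11.15
tool_pos: [467.7, -268.1, 26.3]
tcp_rot: [179.5, -0.1, 87.9]
ft_force: [-0.1, 1.5, 5.2]
finger_gap: 40.7
```

```bash
python3 -c "
from h import *
to(*fr(CO,CY,198,-1),20,87.4)"
```

```text
t 11.2 pos [ 467.7 -268.1   26.3] rpy [ 1.795e+02 -1.000e-01  8.790e+01] f [-0.1  1.5  5.2] gap 40.7
shift [ 0.8 -3.6  6.3] turn 0.008
```

Emit:
servo_tool(motion=[[60, 0, 0, 0, 0, 0, 0], [75, 0, 0, 0, 0, 0, 0], [75, 0, 0, 0, 0, 0, 0], [75, 0, 0, -20, 0.008, 0, 0], [75, 0, 0, -40, 0, 0, 0], [75, 0, 0, -40, 0, 0, 0], [75, 45, 0, 0, 0, 0, 0], [75, 45, 0, 0, 0, 0, 0], [75, 45, 0, 0, 0, 0, 0], [75, 0, 0, 0, 0, 0, 0]])

```text
time: 12.15
tool_pos: [471.7, -131.0, 128.9]
tcp_rot: [180.0, -0.2, 87.5]
ft_force: [-0.5, -0.3, 0.3]
finger_gap: 75.0
```

```bash
python3 -c "
from h import *
S=stones();print(S['mat'],S['plateh'],S['cream'],S['grey'])
i=snapshot('top');s=snapshot('scene')
to(*S['plateh'][0],15,S['plateh'][2])
o=np.zeros((600,600,3),np.uint8); o[:390,:540]=cv2.resize(s[140:270,150:330],(540,390)); o[390:590]=cv2.resize(i[195:245,225:375],None,fx=4,fy=4,interpolation=cv2.INTER_CUBIC); cv2.imwrite('pics/m6.png',o)"
```

```text
(array([ 632.8, -262.2]), array([162.3,  98.9]), 4.8) (array([ 645.4, -254.4]), array([97. , 26.9]), 9.8) (array([ 655.8, -154.2]), array([112.5,  49.4]), 5.6) (array([620.1, -26. ]), array([150.2,  70.4]), 170.4)
t 12.3 pos [ 471.7 -135.5  129. ] rpy [ 1.80e+02 -1.00e-01  8.74e+01] f [ 1.3 -0.2  0.6] gap 75.0
shift [-110.8  178.9  114. ] turn 1.354
```

View pics/m6.png

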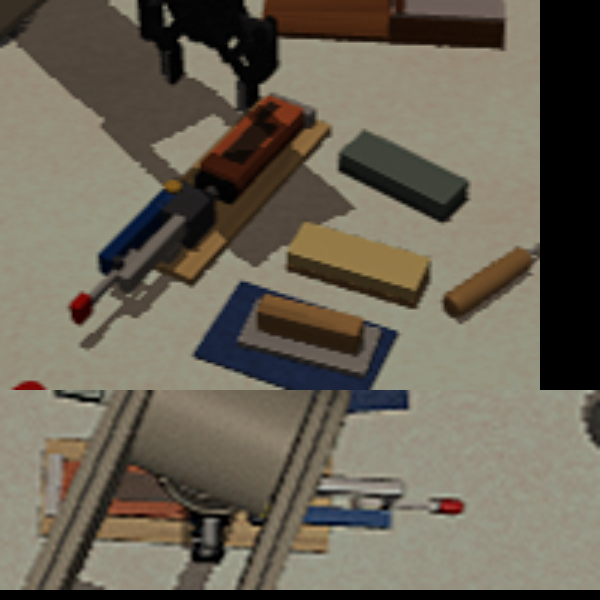

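Emit:
servo_tool(motion=[[60, -22, 35, 0, 0, 0, 0], [60, -22, 35, 0, 0, 0, 0], [60, -22, 35, 0, 0, 0, 0], [60, -22, 35, 0, 0, 0, 0], [60, -22, 35, 0, 0, 0, 0], [60, 0, 0, 0, 0, 0, 0.14], [60, 0, 0, 0, 0, 0, 0.14], [60, 0, 0, 0, 0, 0, 0.14], [60, 0, 0, 0, 0, 0, 0.14], [60, 0, 0, 0, 0, 0, 0.14]])

```text
time: 13.3
tool_pos: [638.3, -278.0, 112.9]
tcp_rot: [-179.2, 0.5, 44.8]
ft_force: [-0.1, 0.5, 0.2]
finger_gap: 59.8
```

Emit:
servo_tool(motion=[[60, 0, 0, 0, 0, 0, 0.14], [60, 0, 0, 0, 0, 0, 0.14], [60, 0, 0, 0, 0, 0, 0.14], [60, 0, 0, 0, 0, 0, 0.14], [60, 0, 0, 0, 0, 0, 0.09], [60, 0, 0, 30, 0, 0, 0], [60, 0, 0, 0, 0, 0, 0]])

```text
time: 14.0
tool_pos: [631.8, -294.0, 76.1]
tcp_rot: [-179.6, 1.2, 4.7]
ft_force: [-1.2, 0.8, -2.3]
finger_gap: 60.2
```

```bash
python3 -c "
from h import *
to(645.4,-254.4,15,9.8)"
```

```text
t 14.0 pos [ 631.8 -294.    76.1] rpy [-179.6    1.2    4.7] f [-1.2  0.8 -2.3] gap 60.2
shift [ 16.9 -38.3  61.1] turn -0.088
```

Emit:
servo_tool(motion=[[60, 8, -19, 0, -0.007, 0.02, 0], [60, 8, -19, 0, 0, 0, 0], [60, 0, 0, 0, 0, 0, -0.088], [60, 0, 0, 0, 0, 0, 0], [60, 0, 0, 0, 0, 0, 0]])

```text
time: 14.5
tool_pos: [644.7, -258.2, 78.0]
tcp_rot: [179.9, 0.1, 9.5]
ft_force: [-0.0, -0.3, -0.5]
finger_gap: 60.1
```

```bash
python3 -c "
from h import *
to(645.4,-254.4,15,9.8)"
```

```text
t 14.5 pos [ 644.7 -258.2   78. ] rpy [1.799e+02 1.000e-01 9.500e+00] f [-0.  -0.3 -0.5] gap 60.1
shift [ 1.3 -3.6 63. ] turn -0.005
```

Emit:
servo_tool(motion=[[60, 1, -3.5, 0, 0, 0, 0], [60, 0, 0, 20, 0, 0, 0], [60, 0, 0, 20, 0, 0, 0], [60, 0, 0, 12, 0, 0, 0], [60, 0, 0, 6, 0, 0, 0], [60, 0, 0, 0, 0, 0, 0], [15, 0, 0, 0, 0, 0, 0], [15, 0, 0, 0, 0, 0, 0], [15, 0, 0, 0, 0, 0, 0], [15, 0, 0, 0, 0, 0, 0]], force=70)

```text
time: 15.5
tool_pos: [648.3, -256.2, 24.0]
tcp_rot: [179.7, -0.2, 9.0]
ft_force: [0.0, 0.1, -4.5]
finger_gap: 22.6
```

Emit:
servo_tool(motion=[[15, 0, 0, 0, 0, 0, 0], [15, 0, 0, 0, 0, 0, 0], [15, 0, 0, 0, 0, 0, 0]])

```text
time: 15.8
tool_pos: [648.1, -256.1, 23.7]
tcp_rot: [179.7, -0.2, 9.0]
ft_force: [-0.7, 0.2, -2.6]
finger_gap: 22.4
```

Emit:
servo_tool(motion=[[40, 0, 0, 0, 0, 0, 0], [40, 0, 0, 0, 0, 0, 0], [40, 0, 0, 3, 0, 0, 0], [40, 0, 0, 3, 0, 0, 0], [40, 0, 0, 1, 0, 0, 0], [40, 0, 0, 0, 0, 0, 0], [15, 0, 0, 0, 0, 0, 0], [15, 0, 0, 0, 0, 0, 0], [15, 0, 0, 0, 0, 0, 0], [15, 0, 0, 0, 0, 0, 0]], force=70)

```text
time: 16.8
tool_pos: [649.5, -256.9, 18.0]
tcp_rot: [179.6, -0.3, 9.0]
ft_force: [1.1, 0.1, -0.4]
finger_gap: 22.7
```

```bash
python3 -c "
from h import *
to(*fr(CO,-92.2,-6,0),50,87.8)"
```

```text
t 16.8 pos [ 649.5 -256.9   18. ] rpy [179.6  -0.3   9. ] f [ 1.1  0.1 -0.4] gap 22.7
shift [-142.6 -218.6  -32. ] turn -1.375
```

Emit:
servo_tool(motion=[[15, 0, 0, -30, 0, 0, 0], [15, 0, 0, -40, 0, 0, 0], [15, 0, 0, -40, 0, 0, 0], [15, 0, 0, 0, 0, 0, 0], [15, -24, -36, 0, 0, 0, 0], [15, -24, -36, 0, 0, 0, 0], [15, -24, -36, 0, 0, 0, 0], [15, -24, -36, 0, 0, 0, 0], [15, -24, -36, 0, 0, 0, 0], [15, -10, -18, 0, 0, 0, 0]])

```text
time: 17.8
tool_pos: [473.9, -73.8, 110.4]
tcp_rot: [-179.5, 1.1, 8.8]
ft_force: [0.6, -0.0, -5.2]
finger_gap: 22.5
```

Emit:
servo_tool(motion=[[15, 0, 0, 0, 0, 0, -0.14], [15, 0, 0, 0, 0, 0, -0.14], [15, 0, 0, 0, 0, 0, -0.14], [15, 0, 0, 0, 0, 0, -0.14], [15, 0, 0, 0, 0, 0, -0.14], [15, 0, 0, 0, 0, 0, -0.14], [15, 0, 0, 0, 0, 0, -0.14], [15, 0, 0, 0, 0, 0, -0.14], [15, 0, 0, 0, 0, 0, -0.14], [15, 0, 0, 0, 0, 0, -0.1]])

```text
time: 18.8
tool_pos: [458.4, -66.6, 91.2]
tcp_rot: [-177.3, -0.7, 90.0]
ft_force: [-0.1, -0.1, -5.0]
finger_gap: 22.8
```

```bash
python3 -c "
from h import *
to(*fr(CO,-92.2,-10,0),53,87.8)"
```

```text
t 18.8 pos [458.4 -66.6  91.2] rpy [-177.3   -0.7   90. ] f [-0.1 -0.1 -5. ] gap 22.8
shift [ 7.2 16.  38.2] turn 0.038
```

Emit:
servo_tool(motion=[[15, 7, 16, 0, 0, 0, 0.03], [15, 0, 0, 0, -0.046, -0.012, 0], [15, 0, 0, 0, 0, 0, 0], [15, 0, 0, 0, 0, 0, 0]])

```text
time: 19.2
tool_pos: [469.4, -58.2, 82.7]
tcp_rot: [-179.2, -0.1, 88.5]
ft_force: [0.2, -0.3, -5.7]
finger_gap: 22.7
```

```bash
python3 -c "
from h import *
to(*fr(CO,-92.2,-10,0),53,87.8)"
```

```text
t 19.2 pos [469.4 -58.2  82.7] rpy [-1.792e+02 -1.000e-01  8.850e+01] f [ 0.2 -0.3 -5.7] gap 22.7
shift [-1.1  5.1 29.7] turn 0.012
```

Emit:
servo_tool(motion=[[15, 0, 5, 0, -0.014, 0, 0.01], [15, 0, 0, 6, 0, 0, 0], [15, 0, 0, 6, 0, 0, 0], [15, 0, 0, 2, 0, 0, 0], [15, 0, 0, 2, 0, 0, 0]])

```text
time: 19.7
tool_pos: [474.4, -58.6, 64.8]
tcp_rot: [-180.0, -0.1, 87.8]
ft_force: [-0.7, -0.8, -4.6]
finger_gap: 22.6
```

```bash
python3 -c "
from h import *
to(*fr(CO,-92.2,-10,0),53,87.8)
s=snapshot('scene'); cv2.imwrite('pics/s7.png',cv2.resize(s[140:270,150:330],None,fx=4,fy=4,interpolation=cv2.INTER_CUBIC))"
```

```text
t 19.7 pos [474.4 -58.6  64.8] rpy [-1.80e+02 -1.00e-01  8.78e+01] f [-0.7 -0.8 -4.6] gap 22.6
shift [-0.8  0.1 11.8] turn 0.0
```

View pics/s7.png

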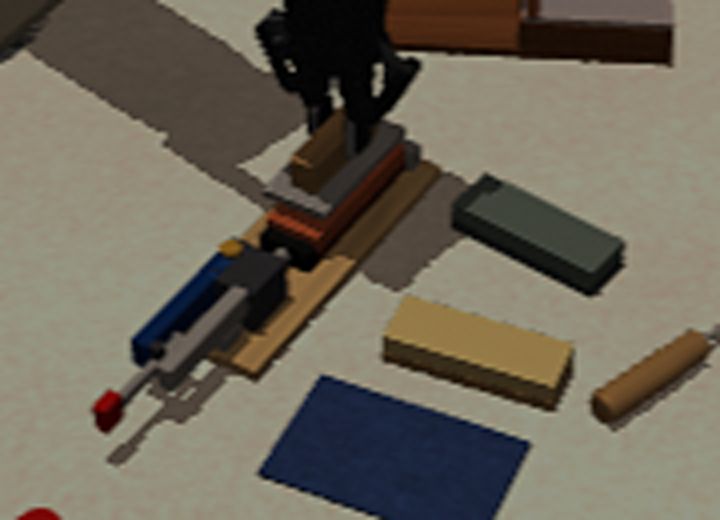

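The plate is held level over the clamped stone. Next, lower to contact.

Emit:
servo_tool(motion=[[15, 0, 0, 4, 0, 0, 0], [15, 0, 0, 3, 0, 0, 0], [15, 0, 0, 3, 0, 0, 0], [15, 0, 0, 2, 0, 0, 0]])

```text
time: 20.15
tool_pos: [474.5, -58.7, 52.9]
tcp_rot: [-180.0, -0.1, 87.8]
ft_force: [-14.8, 1.9, 26.4]
finger_gap: 22.7
```

```bash
python3 -c "
from h import *
to(*fr(CO,-92.2,-10,0),53,87.8)"
```

```text
t 20.1 pos [474.5 -58.7  52.9] rpy [-1.80e+02 -1.00e-01  8.78e+01] f [-14.8   1.9  26.4] gap 22.7
shift [-0.7 -0.  -0.1] turn 0.0
```

Emit:
servo_tool(motion=[[15, -6, 0, 0.3, 0, 0, 0], [15, -6, 0, 0.3, 0, 0, 0], [15, -6, 0, 0.3, 0, 0, 0], [15, -6, 0, 0.3, 0, 0, 0], [15, -3, 0, 0.3, 0, 0, 0]])

```text
time: 20.65
tool_pos: [475.4, -86.7, 53.0]
tcp_rot: [179.8, -0.2, 87.9]
ft_force: [0.7, 3.6, 0.6]
finger_gap: 22.1
```

Emit:
servo_tool(motion=[[15, 0, 0, 0.6, 0, 0, 0], [15, 0, 0, 0.3, 0, 0, 0], [15, 7, 0, 0.3, 0, 0, 0], [15, 7, 0, 0.3, 0, 0, 0], [15, 7, 0, 0.3, 0, 0, 0], [15, 7, 0, 0.3, 0, 0, 0], [15, 7, 0, 0.3, 0, 0, 0], [15, 7, 0, 0.3, 0, 0, 0], [15, 6, 0, 0.4, 0, 0, 0], [15, 0, 0, 0.4, 0, 0, 0]])

```text
time: 21.65
tool_pos: [480.4, -37.9, 53.0]
tcp_rot: [179.4, 0.1, 87.8]
ft_force: [-2.7, -5.4, 6.7]
finger_gap: 22.4
```

Emit:
servo_tool(motion=[[15, -7, 0, 0.4, 0, 0, 0], [15, -7, 0, 0.3, 0, 0, 0], [15, -7, 0, 0.3, 0, 0, 0], [15, -7, 0, 0.3, 0, 0, 0], [15, -7, 0, 0.3, 0, 0, 0], [15, -7, 0, 0.3, 0, 0, 0], [15, -6, 0, 0.3, 0, 0, 0], [15, 0, 0, 0.3, 0, 0, 0]])

```text
time: 22.45
tool_pos: [481.5, -70.9, 53.1]
tcp_rot: [179.2, -1.1, 88.1]
ft_force: [-1.1, -5.6, 5.9]
finger_gap: 23.1
```

Emit:
servo_tool(motion=[[15, 0, 0, 0.5, 0, 0, 0], [15, 7, 0, 0.4, 0, 0, 0], [15, 7, 0, 0.3, 0, 0, 0], [15, 7, 0, 0.3, 0, 0, 0], [15, 7, 0, 0.3, 0, 0, 0], [15, 7, 0, 0.3, 0, 0, 0], [15, 7, 0, 0.3, 0, 0, 0], [15, 6, 0, 0.4, 0, 0, 0], [15, 0, 0, 0.4, 0, 0, 0], [15, 0, 0, 0.4, 0, 0, 0]])

```text
time: 23.45
tool_pos: [484.9, -21.7, 53.1]
tcp_rot: [179.1, -0.5, 88.3]
ft_force: [-2.7, -6.3, 8.4]
finger_gap: 22.6
```

Emit:
servo_tool(motion=[[15, -6, -3, -0.2, 0.008, -0.004, 0], [15, -7, -3, 0, 0.008, -0.004, 0.005], [15, -7, -2, 0.3, 0, 0, 0], [15, -7, -1, 0.3, 0, 0, 0], [15, -7, 0, 0.3, 0, 0, 0], [15, -7, 0, 0.3, 0, 0, 0], [15, -7, 0, 0.3, 0, 0, 0], [15, -7, 0, 0.3, 0, 0, 0], [15, -7, 0, 0.3, 0, 0, 0], [15, 0, 0, 0.5, 0, 0, 0]])

```text
time: 24.45
tool_pos: [475.7, -76.7, 53.0]
tcp_rot: [179.8, -0.9, 88.0]
ft_force: [-2.8, -2.7, 8.1]
finger_gap: 22.3
```

```bash
python3 -c "
from h import *
to(*fr(CO,-92.2,-10,0),53,87.8)
s=snapshot('scene'); cv2.imwrite('pics/s8.png',cv2.resize(s[150:250,180:300],None,fx=5,fy=5,interpolation=cv2.INTER_CUBIC))"
```

```text
t 24.4 pos [475.7 -76.7  53. ] rpy [179.8  -0.9  88. ] f [-2.8 -2.7  8.1] gap 22.3
shift [17.2 -1.8 -0. ] turn 0.004
```

View pics/s8.png

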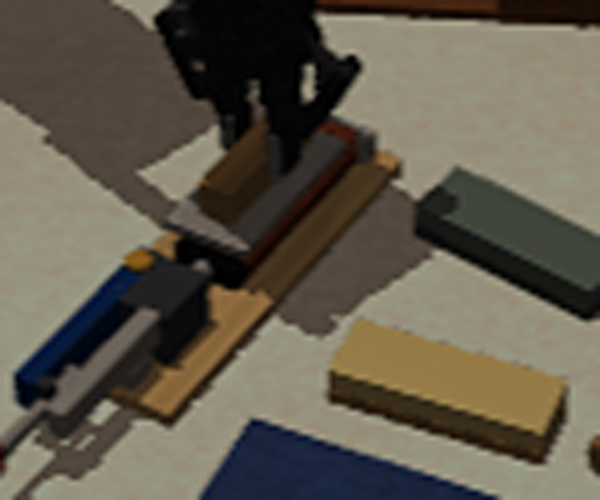

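Emit:
servo_tool(motion=[[15, -6, 0, 0.3, 0, -0.008, 0], [15, -6, 0, 0.3, 0, -0.006, 0], [15, -2, 0, 0.4, 0, 0, 0], [15, 0, 0, 0.5, 0, 0, 0], [15, 6, 0, 0.3, 0, 0, 0], [15, 7, 0, 0.3, 0, 0, 0], [15, 7, 0, 0.3, 0, 0, 0], [15, 7, 0, 0.3, 0, 0, 0], [15, 7, 0, 0.3, 0, 0, 0], [15, 7, 0, 0.3, 0, 0, 0]])

```text
time: 25.5
tool_pos: [477.8, -51.6, 53.0]
tcp_rot: [179.7, 0.1, 87.7]
ft_force: [-0.0, -5.4, 4.7]
finger_gap: 22.5
```

Emit:
servo_tool(motion=[[15, 5, 0, 0.4, 0, 0, 0], [15, 0, 0, 0.5, 0, 0, 0], [15, 0, 0, 0.4, 0, 0, 0]])

```text
time: 25.8
tool_pos: [478.4, -46.5, 53.0]
tcp_rot: [179.6, 0.2, 87.7]
ft_force: [-2.0, -4.0, 6.8]
finger_gap: 22.3
```

```bash
python3 -c "
from h import *
to(640,-260,17,7)"
```

```text
t 25.8 pos [478.4 -46.5  53. ] rpy [179.6   0.2  87.7] f [-2.  -4.   6.8] gap 22.3
shift [-206.8  170.1   36. ] turn 1.408
```

Emit:
servo_tool(motion=[[15, 0, 0, -20, 0, 0, 0], [15, 0, 0, -35, 0, 0, 0], [15, 0, 0, -35, 0, 0, 0], [15, -34, 28, 0, 0, 0, 0], [15, -34, 28, 0, 0, 0, 0], [15, -34, 28, 0, 0, 0, 0], [15, -34, 28, 0, 0, 0, 0], [15, -34, 28, 0, 0, 0, 0], [15, -20, 18, 0, 0, 0, 0], [15, 0, 0, 0, 0, 0, 0.14]])

```text
time: 26.8
tool_pos: [619.1, -241.3, 125.0]
tcp_rot: [-178.4, -0.4, 79.7]
ft_force: [-2.0, 0.8, -5.0]
finger_gap: 22.4
```

Emit:
servo_tool(motion=[[15, 0, 0, 0, 0, 0, 0.14], [15, 0, 0, 0, 0, 0, 0.14], [15, 0, 0, 0, 0, 0, 0.14], [15, 0, 0, 0, 0, 0, 0.14], [15, 0, 0, 0, 0, 0, 0.14], [15, 0, 0, 0, 0, 0, 0.14], [15, 0, 0, 0, 0, 0, 0.14], [15, 0, 0, 0, 0, 0, 0.14], [15, 0, 0, 0, 0, 0, 0.08], [15, 0, 0, 0, 0, 0, 0]])

```text
time: 27.8
tool_pos: [603.3, -231.5, 97.1]
tcp_rot: [-177.4, 3.7, 7.7]
ft_force: [-0.4, 0.0, -5.8]
finger_gap: 22.5
```

```bash
python3 -c "
from h import *
to(636.4,-261.3,18,4.7)"
```

```text
t 27.8 pos [ 603.3 -231.5   97.1] rpy [-177.4    3.7    7.7] f [-0.4  0.  -5.8] gap 22.5
shift [28.8 34.  79.1] turn 0.052
```

Emit:
servo_tool(motion=[[15, 14, 16, 0, 0, 0, 0], [15, 13, 16, 0, 0, 0, 0], [15, 0, 0, 0, -0.045, 0.065, 0.05], [15, 0, 0, 20, 0, 0, 0], [15, 0, 0, 0, 0, 0, 0]])

```text
time: 28.3
tool_pos: [626.9, -255.0, 57.0]
tcp_rot: [-179.3, 1.2, 5.4]
ft_force: [-3.1, -0.5, -5.9]
finger_gap: 22.5
```

```bash
python3 -c "
from h import *
to(636.4,-261.3,18,4.7)"
```

```text
t 28.3 pos [ 626.9 -255.    57. ] rpy [-179.3    1.2    5.4] f [-3.1 -0.5 -5.9] gap 22.5
shift [ 8.9  7.2 39. ] turn 0.013
```

Emit:
servo_tool(motion=[[15, 9, 7, 0, -0.012, 0.02, 0.01], [15, 0, 0, 10, 0, 0.008, 0], [15, 0, 0, 8, 0, 0, 0], [15, 0, 0, 4, 0, 0, 0], [15, 0, 0, 2, 0, 0, 0]])

```text
time: 28.8
tool_pos: [638.3, -261.5, 32.9]
tcp_rot: [180.0, -0.6, 5.0]
ft_force: [-0.3, 0.0, -4.1]
finger_gap: 22.3
```

```bash
python3 -c "
from h import *
to(636.4,-261.3,18,4.7)"
```

```text
t 28.8 pos [ 638.3 -261.5   32.9] rpy [180.   -0.6   5. ] f [-0.3  0.  -4.1] gap 22.3
shift [-1.9 -0.4 14.9] turn 0.005
```

Emit:
servo_tool(motion=[[15, 0, 0, 4, 0, -0.01, 0], [15, 0, 0, 3, 0, 0, 0], [15, 0, 0, 3, 0, 0, 0], [15, 0, 0, 1.5, 0, 0, 0], [15, 0, 0, 1, 0, 0, 0]])

```text
time: 29.3
tool_pos: [639.1, -261.7, 20.3]
tcp_rot: [179.9, -0.1, 5.0]
ft_force: [-0.9, -0.8, -4.1]
finger_gap: 22.5
```

```bash
python3 -c "
from h import *
to(636.4,-261.3,18,4.7)"
```

```text
t 29.3 pos [ 639.1 -261.7   20.3] rpy [ 1.799e+02 -1.000e-01  5.000e+00] f [-0.9 -0.8 -4.1] gap 22.5
shift [-2.7 -0.7  2.3] turn 0.006
```

Emit:
servo_tool(motion=[[15, 0, 0, 1.5, 0, 0, 0], [15, 0, 0, 0.5, 0, 0, 0], [40, 0, 0, 0, 0, 0, 0], [50, 0, 0, 0, 0, 0, 0], [50, 0, 0, 0, 0, 0, 0], [50, 0, 0, -20, 0, 0, 0], [50, 0, 0, -40, 0, 0, 0], [50, 0, 0, -40, 0, 0, 0], [0, 0, 0, 0, 0, 0, 0], [0, 0, 0, 0, 0, 0, 0]])

```text
time: 30.3
tool_pos: [641.2, -262.9, 126.4]
tcp_rot: [179.7, -0.4, 5.0]
ft_force: [-1.1, 0.2, -1.7]
finger_gap: 21.7
```

```bash
python3 -c "
from h import *
im=snapshot('top');m=blob(im,(0,170,70),(6,255,255),(325,210,350,235));print(m.sum()//255, rect('top',m,54))
print(ray('top',[(337.6,223.6),(383,207)],54))
to(434,-347,35,5)
print({k:v for k,v in stones(im).items() if k in('mat','plateh')})"
```

```text
14 (array([ 462.6, -345.2]), array([17.7, 14.3]), 89.2, 7.5)
[[ 462.27018418 -347.35607204   54.        ]
 [ 523.87303765 -509.43485103   54.        ]]
t 30.4 pos [ 641.8 -263.2  127.2] rpy [179.7  -0.5   5. ] f [ 1.  -0.5  1.7] gap 14.4
shift [-214.4   65.2   92.2] turn 0.001
{'mat': (array([ 606.4, -295.2]), array([106.3,  44.2]), 163.2), 'plateh': (array([ 624.5, -255.3]), array([14.8, 11.2]), 90.8)}
```

Emit:
servo_tool(motion=[[0, -36, 11, 0, 0, 0, 0], [0, -36, 11, 0, 0, 0, 0], [0, -36, 11, 0, 0, 0, 0], [0, -36, 11, 0, 0, 0, 0], [0, -36, 11, 0, 0, 0, 0], [0, -34, 10, 0, 0, 0, 0], [0, 0, 0, 0, 0, 0, 0], [0, 0, 0, 0, 0, 0, 0]])

```text
time: 31.15
tool_pos: [424.6, -346.0, 116.6]
tcp_rot: [-179.9, -0.2, 5.1]
ft_force: [0.7, 0.3, 0.1]
finger_gap: -0.0
```

```bash
python3 -c "
from h import *
to(431,-347,35,5)
im=snapshot('top');print({k:v for k,v in stones(im).items() if k in('mat','plateh','cream','grey')})"
```

```text
t 31.1 pos [ 424.6 -346.   116.6] rpy [-179.9   -0.2    5.1] f [0.7 0.3 0.1] gap -0.0
shift [ 6.3  1.5 81.6] turn 0.002
{'grey': (array([626.8, -19.9]), array([139.4,  56.4]), 170.4), 'cream': (array([ 645.4, -155.3]), array([133.3,  49.6]), 5.7), 'mat': (array([ 632.7, -261.6]), array([162.2, 100.2]), 4.7), 'plateh': (array([ 636.1, -259.9]), array([94.9, 27. ]), 5.2)}
```

Plate is back within 4 mm of the mat's centre. Now the lever.

Emit:
servo_tool(motion=[[0, 5, 1, 20, 0, 0, 0], [0, 0, 0, 25, 0, 0, 0], [0, 0, 0, 22, 0, 0, 0], [0, 0, 0, 8, 0, 0, 0], [0, 0, 0, 0, 0, 0, 0]])

```text
time: 31.7
tool_pos: [435.3, -344.7, 39.1]
tcp_rot: [-180.0, -0.2, 5.5]
ft_force: [-0.7, 0.1, 0.3]
finger_gap: 0.2
```

Emit:
servo_tool(motion=[[0, 5, 0, 0, 0, 0, 0], [0, 5, 0, 0, 0, 0, 0], [0, 5, 0, 0, 0, 0, 0], [0, 5, 0, 0, 0, 0, 0], [0, 5, 0, 0, 0, 0, 0], [0, 5, 0, 0, 0, 0, 0], [0, 5, 0, 0, 0, 0, 0], [0, 4, 0, 0, 0, 0, 0]])

```text
time: 32.5
tool_pos: [466.0, -343.3, 40.4]
tcp_rot: [-179.9, 1.1, 5.4]
ft_force: [-8.6, 0.8, 1.7]
finger_gap: -0.2
```

```bash
python3 -c "
from h import *
to(478,-347,35,5)
s=snapshot('scene'); cv2.imwrite('pics/s9.png',cv2.resize(s[150:270,150:300],None,fx=4,fy=4,interpolation=cv2.INTER_CUBIC))"
```

```text
t 32.5 pos [ 466.  -343.3   40.4] rpy [-179.9    1.1    5.4] f [-8.6  0.8  1.7] gap -0.2
shift [11.6  4.8  5.4] turn 0.008
```

View pics/s9.png

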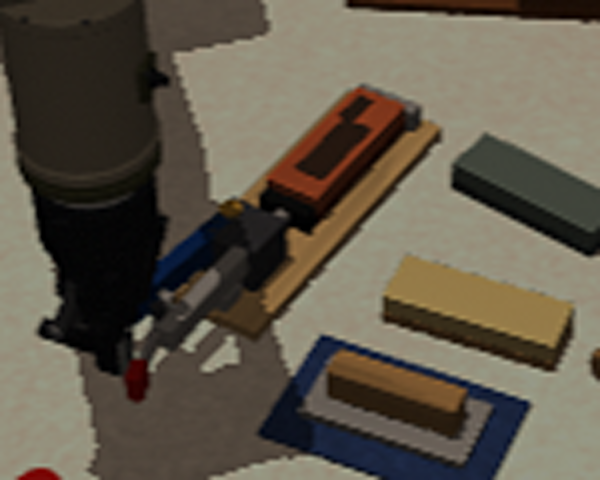

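Emit:
servo_tool(motion=[[0, 6, 1, 0, 0, 0.015, 0], [0, 6, 1, 0, 0, 0, 0], [0, 6, 0, 0, 0, 0, 0], [0, 5, 0, 0, 0, 0, 0], [0, 4, 0, 0, 0, 0, 0]])

```text
time: 33.05
tool_pos: [476.9, -341.1, 39.5]
tcp_rot: [-179.2, 2.4, 5.4]
ft_force: [-24.2, 0.7, 13.3]
finger_gap: -0.3
```

Emit:
servo_tool(motion=[[0, 0, 0, 0, 0, 0, 0], [0, -15, 0, 0, 0, 0, 0], [0, -15, 0, 0, 0, 0, 0], [0, 0, 0, -35, 0, 0, 0], [0, 0, 0, -40, 0, 0, 0], [0, 0, 0, -10, 0, 0, 0]])

```text
time: 33.65
tool_pos: [448.2, -345.5, 130.5]
tcp_rot: [-179.2, 2.6, 5.4]
ft_force: [0.8, -1.2, 1.3]
finger_gap: -0.2
```

```bash
python3 -c "
from h import *
to(474,-73,17.6,87.8)
i=snapshot('top');s=snapshot('scene')
o=np.zeros((600,600,3),np.uint8); o[:390,:540]=cv2.resize(s[140:270,150:330],(540,390)); o[390:590]=cv2.resize(i[195:245,225:375],None,fx=4,fy=4,interpolation=cv2.INTER_CUBIC); cv2.imwrite('pics/m10.png',o)"
```

```text
t 33.6 pos [ 448.2 -345.5  130.5] rpy [-179.2    2.6    5.4] f [ 0.8 -1.2  1.3] gap -0.2
shift [  51.2 -268.9  112.9] turn -1.439
```

View pics/m10.png

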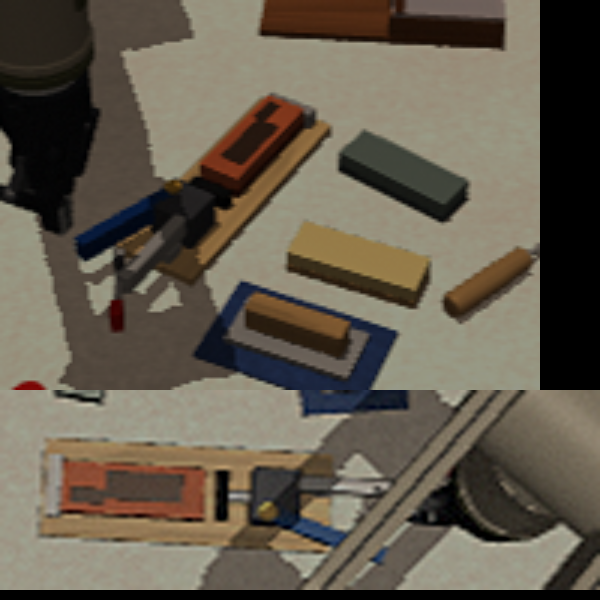

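Pliers are open, lever swung, and the stone is still in the bed. Next I refine the case pose by fitting the apron's edges (arm clear of it).

```bash
python3 - <<'E'
from h import *
im=snapshot("top")
def fit(n,pts,z):
    w=ray(n,pts,z)[:,:2].astype(np.float32); vx,vy,x,y=cv2.fitLine(w,cv2.DIST_HUBER,0,.01,.01).ravel(); return np.array([x,y]),np.array([vx,vy])
def edge(n,A,B,z,half=12,N=40):
    "strongest gray step along world normals near line A-B at height z"
    g=cv2.cvtColor(im_[n],cv2.COLOR_BGR2GRAY).astype(np.float32)
    A,B=np.array(A,float),np.array(B,float); u=(B-A)/np.hypot(*(B-A)); v=np.array([-u[1],u[0]]); s=np.arange(-half,half+.1,.5); out=[]
    for t in np.linspace(.1,.9,N):
        P=A+(B-A)*t+s[:,None]*v
        q=proj(n,np.c_[P,np.full(len(s),z)]).astype(np.float32)
        pr=cv2.remap(g,q[:,:1],q[:,1:],cv2.INTER_LINEAR).ravel(); d=np.abs(np.gradient(cv2.GaussianBlur(pr[:,None],(1,9),2).ravel())); k=d[3:-3].argmax()+3
        out.append(P[k])
    w=np.array(out,np.float32); vx,vy,x,y=cv2.fitLine(w,cv2.DIST_HUBER,0,.01,.01).ravel()
    r=(w-[x,y])@[-vy,vx]; return np.array([x,y]),np.array([vx,vy]),np.std(r)
im_={"top":im,"scene":snapshot("scene")}
for n in("top","scene"):
  print(n)
  for k,(a,b,z) in dict(left=((-150,91),(-15,91),8),right=((-150,-91),(-15,-91),8),near=((-155,91),(-155,-91),8),covL=((15,91),(110,91),43),covR=((15,-91),(110,-91),43),wallL=((-5,29),(-5,-29),8)).items():
    c,d,s=edge(n,fr(KO,KY,*a),fr(KO,KY,*b),z)
    th=np.radians(KY); R=np.array([[np.cos(th),np.sin(th)],[-np.sin(th),np.cos(th)]])
    print(k,"case xy",(R@(c-KO)).round(1),"yaw err",round((np.degrees(np.arctan2(*(R@d)[::-1]))+45)%90-45,2),"sd",round(float(s),2))
E
```

```text
top
left case xy [-85.3  92.5] yaw err 0.74 sd 0.89
right case xy [-82.3 -90.3] yaw err 0.45 sd 0.77
near case xy [-157.2   11.6] yaw err 0.89 sd 0.69
covL case xy [61.3 93. ] yaw err 0.68 sd 0.86
covR case xy [ 63.7 -93.6] yaw err 0.17 sd 1.16
wallL case xy [ 5.1 -0.7] yaw err 0.34 sd 1.25
scene
left case xy [-82.4  88.1] yaw err 1.09 sd 1.88
right case xy [ -83.3 -100.4] yaw err 0.28 sd 3.45
near case xy [-1.527e+02 -1.000e-01] yaw err 0.74 sd 0.85
covL case xy [64.4 81.6] yaw err -0.15 sd 0.87
covR case xy [ 61.1 -92.8] yaw err 0.49 sd 1.74
wallL case xy [ 4.1 -0.5] yaw err 1.85 sd 3.25
```

Emit:
servo_tool(motion=[[80, 6.5, -35, 0, 0.014, 0.04, 0], [80, 6.5, -35, 0, 0, 0, 0], [80, 6.5, -35, 0, 0, 0, 0], [80, 6.5, -35, 0, 0, 0, 0], [80, 6.5, -35, 0, 0, 0, 0], [80, 6.5, -35, 0, 0, 0, 0], [80, 6.5, -35, 0, 0, 0, 0], [80, 6.5, -30, 0, 0, 0, 0], [80, 0, 0, 0, 0, 0, -0.14], [80, 0, 0, 0, 0, 0, -0.14]])

```text
time: 34.85
tool_pos: [460.2, -48.7, 111.5]
tcp_rot: [-176.6, 1.2, 21.5]
ft_force: [-0.2, -0.0, -0.5]
finger_gap: 79.8
```

Emit:
servo_tool(motion=[[80, 0, 0, 0, 0, 0, -0.14], [80, 0, 0, 0, 0, 0, -0.14], [80, 0, 0, 0, 0, 0, -0.14], [80, 0, 0, 0, 0, 0, -0.14], [80, 0, 0, 0, 0, 0, -0.14], [80, 0, 0, 0, 0, 0, -0.14], [80, 0, 0, 0, 0, 0, -0.14], [80, 0, 0, 0, 0, 0, -0.14], [80, 0, 0, 0, 0, 0, 0]])

```text
time: 35.75
tool_pos: [446.6, -43.8, 91.6]
tcp_rot: [-175.7, -3.1, 88.6]
ft_force: [0.1, -0.4, -0.0]
finger_gap: 80.5
```

```bash
sed -i 's/KO=np.array(\[475.5,276.8\]); KY=22.9/KO=np.array([475.2,277.5]); KY=23.5/' h.py; cat >> h.py <<'E'
def tilt():
    r,p,_=sense()["tcp_rot"]; print("untilt rx,ry",np.round(np.radians([(180-r+180)%360-180,p]),3))
E
python3 -c "
from h import *
to(474.4,-63.4,15,87.8);tilt()"
```

```text
t 35.8 pos [446.6 -43.8  91.6] rpy [-175.7   -3.1   88.6] f [ 0.1 -0.4 -0. ] gap 80.5
shift [-18.9  28.3  76.6] turn 0.013
untilt rx,ry [-0.074 -0.054]
```

Emit:
servo_tool(motion=[[80, 0, 0, 0, -0.07, -0.054, 0.01], [80, -18, 26, 0, 0, 0, 0], [80, 0, 0, 0, 0, 0, 0], [80, 0, 0, 0, 0, 0, 0]])

```text
time: 36.15
tool_pos: [462.0, -60.4, 81.6]
tcp_rot: [-178.9, -0.1, 87.1]
ft_force: [-0.1, -0.1, -0.5]
finger_gap: 80.0
```

```bash
python3 -c "
from h import *
to(474.4,-63.4,15,87.8);tilt()"
```

```text
t 36.1 pos [462.  -60.4  81.6] rpy [-1.789e+02 -1.000e-01  8.710e+01] f [-0.1 -0.1 -0.5] gap 80.0
shift [-2.4 12.5 66.6] turn -0.012
untilt rx,ry [-0.02  -0.001]
```

Emit:
servo_tool(motion=[[80, -2, 12, 0, -0.02, 0, -0.01], [80, 0, 0, 20, 0, 0, 0], [80, 0, 0, 20, 0, 0, 0], [80, 0, 0, 10, 0, 0, 0], [80, 0, 0, 5, 0, 0, 0], [80, 0, 0, 0, 0, 0, 0]])

```text
time: 36.75
tool_pos: [478.7, -63.5, 25.4]
tcp_rot: [179.6, -0.1, 87.4]
ft_force: [-0.6, -0.6, -0.9]
finger_gap: 80.2
```

```bash
python3 -c "
from h import *
to(474.4,-63.4,15,87.8);tilt()"
```

```text
t 36.8 pos [478.7 -63.5  25.4] rpy [ 1.796e+02 -1.000e-01  8.740e+01] f [-0.6 -0.6 -0.9] gap 80.2
shift [-0.1 -4.3 10.4] turn -0.007
untilt rx,ry [ 0.008 -0.001]
```

Emit:
servo_tool(motion=[[80, 0, -4, 4, 0.006, 0, 0], [80, 0, 0, 4, 0, 0, 0], [80, 0, 0, 1, 0, 0, 0], [80, 0, 0, 0, 0, 0, 0], [40, 0, 0, 0, 0, 0, 0], [40, 0, 0, 0, 0, 0, 0], [40, 0, 0, 0, 0, 0, 0], [40, 0, 0, 0, 0, 0, 0], [40, 0, 0, 0, 0, 0, 0], [40, 0, 0, 0, 0, 0, 0]], force=70)

```text
time: 37.75
tool_pos: [476.9, -63.8, 18.8]
tcp_rot: [179.7, -0.0, 87.4]
ft_force: [0.0, 0.3, 0.8]
finger_gap: 44.4
```

Emit:
servo_tool(motion=[[40, 0, 0, 0, 0, 0, 0], [40, 0, 0, -15, 0, 0, 0], [40, 0, 0, -30, 0, 0, 0], [40, 0, 0, -35, 0, 0, 0], [40, 0, 0, 0, 0, 0, 0]])

```text
time: 38.25
tool_pos: [473.1, -63.5, 97.7]
tcp_rot: [-179.9, -0.0, 87.4]
ft_force: [1.9, -0.7, -2.2]
finger_gap: 44.4
```

```bash
python3 -c "
from h import *
to(*fr(KO,KY,-85,58),60,KY);tilt()"
```

```text
t 38.2 pos [473.1 -63.5  97.7] rpy [-179.9   -0.    87.4] f [ 1.9 -0.7 -2.2] gap 44.4
shift [ 355.4 -115.5   37.7] turn 1.114
untilt rx,ry [-0.002 -0.001]
```

Emit:
servo_tool(motion=[[40, 35, -11, 0, 0, 0, 0], [40, 35, -11, 0, 0, 0, 0], [40, 35, -11, 0, 0, 0, 0], [40, 35, -11, 0, 0, 0, 0], [40, 35, -11, 0, 0, 0, 0], [40, 35, -11, 0, 0, 0, 0], [40, 35, -11, 0, 0, 0, 0], [40, 35, -11, 0, 0, 0, 0], [40, 35, -11, 0, 0, 0, 0], [40, 25, -8, 0, 0, 0, 0]])

```text
time: 39.25
tool_pos: [373.4, 288.5, 86.6]
tcp_rot: [-179.3, 0.3, 86.9]
ft_force: [1.3, -0.9, -3.7]
finger_gap: 44.2
```

Emit:
servo_tool(motion=[[40, 0, 0, 0, 0, 0, 0.14], [40, 0, 0, 0, 0, 0, 0.14], [40, 0, 0, 0, 0, 0, 0.14], [40, 0, 0, 0, 0, 0, 0.14], [40, 0, 0, 0, 0, 0, 0.14], [40, 0, 0, 0, 0, 0, 0.14], [40, 0, 0, 0, 0, 0, 0.14], [40, 0, 0, 0, 0, 0, 0.1], [40, 0, 0, 0, 0, 0, 0]])

```text
time: 40.15
tool_pos: [363.0, 288.3, 72.0]
tcp_rot: [180.0, 1.8, 22.9]
ft_force: [-0.4, -0.5, -4.2]
finger_gap: 44.4
```

```bash
python3 -c "
from h import *
to(*fr(KO,KY,-85,58),60,KY);tilt()"
```

```text
t 40.1 pos [363.  288.3  72. ] rpy [180.    1.8  22.9] f [-0.4 -0.5 -4.2] gap 44.4
shift [13.5 -3.5 12. ] turn -0.01
untilt rx,ry [0.001 0.032]
```

Emit:
servo_tool(motion=[[40, 12, -3, 0, 0, 0.03, -0.01], [40, 0, 0, 15, 0, 0, 0], [40, 0, 0, 12, 0, 0, 0], [40, 0, 0, 6, 0, 0, 0], [40, 0, 0, 0, 0, 0, 0]])

```text
time: 40.65
tool_pos: [370.6, 294.3, 33.2]
tcp_rot: [179.9, 0.4, 24.3]
ft_force: [-0.1, 0.1, -3.8]
finger_gap: 44.5
```

```bash
python3 -c "
from h import *
to(*fr(KO,KY,-85,58),16.5,KY);tilt()"
```

```text
t 40.6 pos [370.6 294.3  33.2] rpy [179.9   0.4  24.3] f [-0.1  0.1 -3.8] gap 44.5
shift [ 4.2 -0.9 16.7] turn 0.013
untilt rx,ry [0.001 0.007]
```

Emit:
servo_tool(motion=[[40, 0, -1, 6, 0, 0.007, 0.013], [40, 0, 0, 5, 0, 0, 0], [40, 0, 0, 3, 0, 0, 0], [40, 0, 0, 1, 0, 0, 0], [40, 0, 0, 0.5, 0, 0, 0]])

```text
time: 41.15
tool_pos: [370.5, 295.4, 17.1]
tcp_rot: [179.9, -0.1, 23.5]
ft_force: [0.3, -0.2, -4.3]
finger_gap: 44.6
```

```bash
python3 -c "
from h import *
to(*fr(KO,KY,-30,58),15,KY);tilt()
i=snapshot('top'); cv2.imwrite('pics/t11.png',cv2.resize(i[165:280,115:215],None,fx=5.2,fy=5.2,interpolation=cv2.INTER_CUBIC))"
```

```text
t 41.1 pos [370.5 295.4  17.1] rpy [ 1.799e+02 -1.000e-01  2.350e+01] f [ 0.3 -0.2 -4.3] gap 44.6
shift [58.9  0.2  2.1] turn 0.0
untilt rx,ry [ 0.001 -0.001]
```

View pics/t11.png

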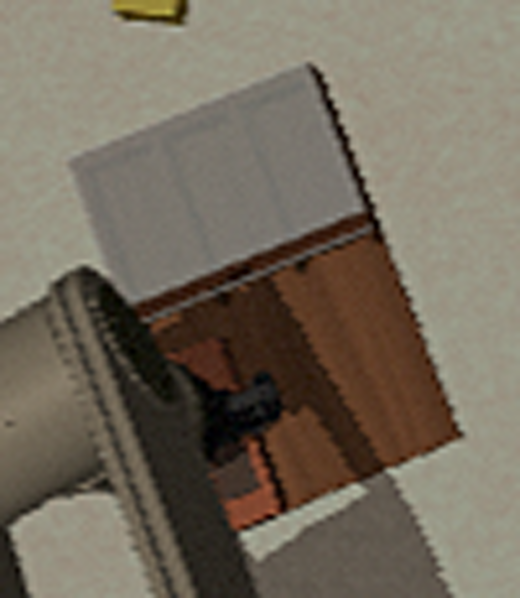

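```bash
python3 -c "
from h import *
P=lambda x,y,z:((proj('top',[[*fr(KO,KY,x,y),z]])[0]-[115,165]+.5)*5.2-.5).round(0)
print('noses',P(0,29,8),P(0,29,37),P(0,-29,8),P(0,-29,37),'stone R edge top',P(-30,35,36),P(-150,35,36),'apron near R',P(-155,-91,8),'cover far R',P(125,-91,43))
i=snapshot('top'); g=cv2.cvtColor(i,cv2.COLOR_BGR2GRAY); print(g[218:228,153:178])"
```

```text
noses [226. 297.] [215. 293.] [303. 266.] [293. 261.] stone R edge top [222. 336.] [281. 499.] apron near R [463. 435.] cover far R [311.  63.]
[[66 41 33 34 39 22 14  9 53 88 93 63 29 28 59 71 71 66 66 65 62 66 64 64
  65]
 [34 31 35 37 23 55 76 92 71 39 34 35 35 31 34 60 69 66 65 67 67 61 63 61
  66]
 [31 36 20 51 88 95 66 40 68 58 30 32 35 38 25 60 70 69 69 66 65 60 63 59
  65]
 [71 93 97 69 23 22 32 39 41 41 37 36 41 34 27 29 59 70 63 69 65 66 63 59
  65]
 [82 69 42 20  5 13 30 41 41 35 39 38 41 42 32 30 61 74 70 64 69 65 64 62
  59]
 [31 36 37 39 31 24 33 40 39 38 38 32 33 33 35 32 31 58 70 69 62 67 64 65
  60]
 [36 40 38 44 46 39 35 36 43 41 39 35 35 39 31 35 33 30 56 70 65 68 66 65
  65]
 [44 39 42 36 43 34 40 41 41 42 40 41 34 34 34 36 29 27 61 69 70 68 65 62
  65]
 [40 35 37 41 41 41 38 39 35 41 43 34 38 32 35 39 31 34 33 57 69 68 66 68
  64]
 [39 43 41 39 41 44 41 35 36 38 40 37 43 32 37 39 34 30 38 37 54 66 71 66
  65]]
```

Model and picture agree: noses predicted at (226,297) and (303,266), seen at (225,298) and (302,267). The stone's edge also matches. Slide in.

Emit:
servo_tool(motion=[[40, 8, 0, 1, 0, 0, 0], [40, 8, 0, 0.3, 0, 0, 0], [40, 6, 0, 0, 0, 0, 0], [40, 5, 0, 0, 0, 0, 0], [40, 4, 0, 0, 0, 0, 0]])

```text
time: 41.75
tool_pos: [402.3, 309.4, 16.7]
tcp_rot: [179.9, -0.2, 23.5]
ft_force: [0.2, -0.7, -3.7]
finger_gap: 44.1
```

```bash
python3 -c "
from h import *
to(*fr(KO,KY,-30,58),15,KY);tilt()"
```

```text
t 41.8 pos [402.3 309.4  16.7] rpy [179.9  -0.2  23.5] f [ 0.2 -0.7 -3.7] gap 44.1
shift [24.1  0.3  1.7] turn 0.0
untilt rx,ry [ 0.001 -0.003]
```

Emit:
servo_tool(motion=[[40, 6, 0, 0.5, 0, 0, 0], [40, 6, 0, 0.3, 0, 0, 0], [40, 6, 0, 0.3, 0, 0, 0], [40, 4, 0, 0.5, 0, 0, 0], [40, 0, 0, 0.5, 0, 0, 0]])

```text
time: 42.25
tool_pos: [425.1, 319.2, 14.8]
tcp_rot: [179.9, -0.2, 23.5]
ft_force: [-4.3, -2.8, 5.6]
finger_gap: 44.5
```

```bash
python3 -c "
from h import *
to(*fr(KO,KY,-30,58),15,KY);tilt()"
```

```text
t 42.2 pos [425.1 319.2  14.8] rpy [179.9  -0.2  23.5] f [-4.3 -2.8  5.6] gap 44.5
shift [-0.7  0.2 -0.2] turn -0.0
untilt rx,ry [ 0.001 -0.004]
```

Emit:
servo_tool(motion=[[58, 0, 0, 0, 0, 0, 0], [58, 0, 0, 0, 0, 0, 0], [58, 0, 0, -20, 0, 0, 0], [58, 0, 0, -35, 0, 0, 0], [20, 0, 0, 0, 0, 0, 0], [0, -30, 0, 0, 0, 0, 0], [0, -30, 0, 0, 0, 0, 0], [0, -30, 0, 0, 0, 0, 0], [0, 0, 0, 0, 0, 0, 0], [0, 0, 0, 0, 0, 0, 0]])

```text
time: 43.25
tool_pos: [340.3, 282.6, 71.0]
tcp_rot: [180.0, -0.4, 23.5]
ft_force: [0.2, 0.5, -0.1]
finger_gap: -0.1
```

```bash
python3 -c "
from h import *
to(*fr(KO,KY,-125,58),17,KY);tilt()"
```

```text
t 43.2 pos [340.3 282.6  71. ] rpy [180.   -0.4  23.5] f [ 0.2  0.5 -0.1] gap -0.1
shift [-3.3  0.5 54. ] turn 0.0
untilt rx,ry [ 0.    -0.007]
```

Down behind the stone, then push ~100 mm in steps.

Emit:
servo_tool(motion=[[0, -3, 0.5, 20, 0, 0, 0], [0, 0, 0, 20, 0, 0, 0], [0, 0, 0, 10, 0, 0, 0], [0, 0, 0, 2, 0, 0, 0], [0, 0, 0, 0, 0, 0, 0]])

```text
time: 43.75
tool_pos: [342.4, 283.4, 19.3]
tcp_rot: [-180.0, -0.8, 23.5]
ft_force: [-1.1, -0.0, -0.0]
finger_gap: 0.2
```

Emit:
servo_tool(motion=[[0, 8, 0, 0, 0, 0, 0], [0, 8, 0, -0.3, 0, 0, 0], [0, 8, 0, -0.3, 0, 0, 0], [0, 8, 0, -0.3, 0, 0, 0], [0, 8, 0, -0.3, 0, 0, 0], [0, 8, 0, -0.3, 0, 0, 0], [0, 8, 0, -0.3, 0, 0, 0], [0, 8, 0, -0.3, 0, 0, 0]])

```text
time: 44.55
tool_pos: [406.8, 311.5, 24.1]
tcp_rot: [-180.0, -0.8, 23.5]
ft_force: [-1.3, -0.8, -0.4]
finger_gap: 0.3
```

```bash
python3 -c "
from h import *
to(*fr(KO,KY,-21,58),17,KY);tilt()"
```

```text
t 44.5 pos [406.8 311.5  24.1] rpy [-180.    -0.8   23.5] f [-1.3 -0.8 -0.4] gap 0.3
shift [28.1  0.5  7.1] turn -0.0
untilt rx,ry [-0.001 -0.014]
```

Emit:
servo_tool(motion=[[0, 5, 0, 3, 0, 0, 0], [0, 5, 0, 2, 0, 0, 0], [0, 5, 0, 0, 0, 0, 0], [0, 4, 0, 0, 0, 0, 0], [0, 3, 0, 0, 0, 0, 0]])

```text
time: 45.05
tool_pos: [429.0, 321.3, 19.2]
tcp_rot: [-180.0, -0.7, 23.5]
ft_force: [-3.3, -1.4, 2.6]
finger_gap: 0.1
```

Emit:
servo_tool(motion=[[0, 2, 0, 0, 0, 0, 0], [0, 2, 0, 0, 0, 0, 0], [0, 2, 0, 0, 0, 0, 0]])

```text
time: 45.35
tool_pos: [432.6, 322.8, 18.8]
tcp_rot: [-180.0, -0.4, 23.5]
ft_force: [-16.0, -7.4, 12.5]
finger_gap: -0.3
```

```bash
python3 -c "
from h import *
to(*fr(KO,KY,-21,58),17,KY);tilt()"
```

```text
t 45.4 pos [432.6 322.8  18.8] rpy [-180.    -0.4   23.5] f [-16.   -7.4  12.5] gap -0.3
shift [-0.1  0.5  1.8] turn -0.0
untilt rx,ry [-0.    -0.008]
```

Emit:
servo_tool(motion=[[0, -10, 0, 0, 0, 0, 0], [0, -10, 0, 0, 0, 0, 0], [60, 0, 0, -35, 0, 0, 0], [80, 0, 0, -40, 0, 0, 0], [80, 0, 0, -20, 0, 0, 0], [80, 0, 0, 0, 0, 0, 0]])

```text
time: 45.95
tool_pos: [411.0, 313.2, 115.5]
tcp_rot: [-180.0, -0.5, 23.5]
ft_force: [-0.0, -0.0, 0.4]
finger_gap: 57.9
```

```bash
python3 -c "
from h import *
S=stones();print(S)
to(*S['grey'][0],0,S['grey'][2])
i=snapshot('top'); o=np.hstack([cv2.resize(i[165:280,115:215],(400,460),interpolation=cv2.INTER_CUBIC),cv2.resize(i[145:260,230:330],(400,460),interpolation=cv2.INTER_CUBIC)]); cv2.imwrite('pics/t12.png',o)"
```

```text
{'red': (array([469.7, 179.9]), array([29.5, 14.6]), 2.7), 'grey': (array([626.7, -20.1]), array([139.7,  57. ]), 170.8), 'cream': (array([ 649.4, -182.4]), array([132.5,  44.7]), 0.4), 'mat': (array([ 633. , -262.9]), array([162.6,  97.8]), 4.5), 'plateh': (array([ 636.1, -259.9]), array([94.9, 27. ]), 5.2)}
t 46.0 pos [410.5 312.9 114.2] rpy [-180.    -0.4   23.5] f [ 1.   0.5 -0.2] gap 65.2
shift [ 65.4 391.6 114.2] turn 0.571
```

View pics/t12.png

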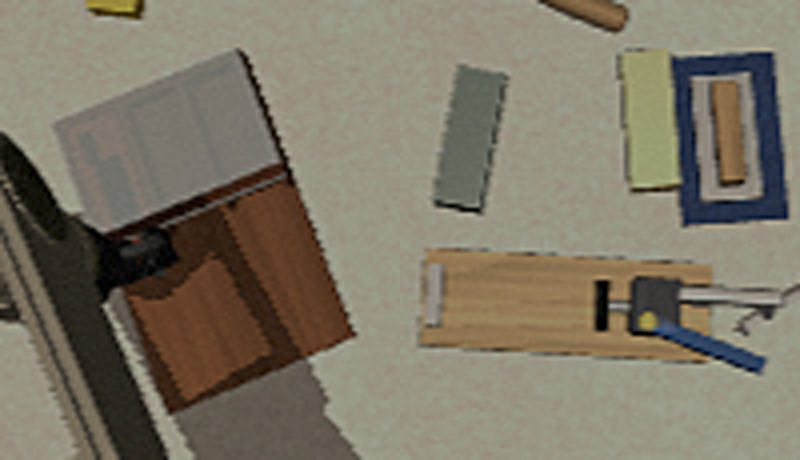

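Red stone is home in the left slot (visible through the cover). The cream stone got knocked to about (649,-182), beside the mat, so I'll re-measure it later. Grey next.

Emit:
servo_tool(motion=[[80, 6.5, 38, 0, 0, 0, 0], [80, 6.5, 38, 0, 0, 0, 0], [80, 6.5, 38, 0, 0, 0, 0], [80, 6.5, 38, 0, 0, 0, 0], [80, 6.5, 38, 0, 0, 0, 0], [80, 6.5, 38, 0, 0, 0, 0], [80, 6.5, 38, 0, 0, 0, 0], [80, 6.5, 38, 0, 0, 0, 0], [80, 6.5, 38, 0, 0, 0, 0], [80, 4, 25, 0, 0, 0, 0]])

```text
time: 47.05
tool_pos: [607.8, -9.2, 90.2]
tcp_rot: [-179.6, 1.0, 23.9]
ft_force: [-0.3, 0.8, -0.7]
finger_gap: 80.4
```

Emit:
servo_tool(motion=[[80, 0, 0, 0, 0, 0, 0.14], [80, 0, 0, 0, 0, 0, 0.14], [80, 0, 0, 0, 0, 0, 0.14], [80, 0, 0, 0, 0, 0, 0.12], [80, 0, 0, 0, 0, 0, 0], [80, 0, 0, 0, 0, 0, 0]])

```text
time: 47.65
tool_pos: [601.5, -14.1, 75.3]
tcp_rot: [179.7, 2.0, -8.3]
ft_force: [0.3, 0.4, -0.2]
finger_gap: 79.8
```

```bash
python3 -c "
from h import *
to(626.7,-20.1,2,170.6);tilt()"
```

```text
t 47.6 pos [601.5 -14.1  75.3] rpy [179.7   2.   -8.3] f [ 0.3  0.4 -0.2] gap 79.8
shift [25.8  2.2 73.3] turn 0.019
untilt rx,ry [0.005 0.036]
```

Emit:
servo_tool(motion=[[80, 24, 2, 0, 0.005, 0.034, 0.018], [80, 0, 0, 20, 0, 0, 0], [80, 0, 0, 16, 0, 0, 0], [80, 0, 0, 0, 0, 0, 0], [80, 0, 0, 0, 0, 0, 0]])

```text
time: 48.15
tool_pos: [623.2, -19.0, 33.7]
tcp_rot: [-180.0, 0.3, -8.6]
ft_force: [0.6, 0.1, -0.6]
finger_gap: 80.1
```

```bash
python3 -c "
from h import *
to(626.7,-20.1,2,170.6);tilt()"
```

```text
t 48.1 pos [623.2 -19.   33.7] rpy [-180.     0.3   -8.6] f [ 0.6  0.1 -0.6] gap 80.1
shift [ 3.6  0.6 31.7] turn 0.015
untilt rx,ry [-0.     0.005]
```

Emit:
servo_tool(motion=[[80, 3.5, 0.5, 10, 0, 0.005, 0.015], [80, 0, 0, 10, 0, 0, 0], [80, 0, 0, 6, 0, 0, 0], [80, 0, 0, 2, 0, 0, 0], [80, 0, 0, 0, 0, 0, 0], [40, 0, 0, 0, 0, 0, 0], [40, 0, 0, 0, 0, 0, 0], [40, 0, 0, 0, 0, 0, 0], [40, 0, 0, 0, 0, 0, 0], [40, 0, 0, 0, 0, 0, 0]])

```text
time: 49.15
tool_pos: [627.9, -20.1, 5.6]
tcp_rot: [180.0, -0.2, -9.4]
ft_force: [0.1, 0.1, -1.5]
finger_gap: 44.7
```

Emit:
servo_tool(motion=[[40, 0, 0, 0, 0, 0, 0], [40, 0, 0, 0, 0, 0, 0], [40, 0, 0, 0, 0, 0, 0]])

```text
time: 49.45
tool_pos: [627.9, -20.1, 5.6]
tcp_rot: [180.0, -0.2, -9.4]
ft_force: [-0.2, -0.4, -1.0]
finger_gap: 44.5
```

Emit:
servo_tool(motion=[[40, 0, 0, -20, 0, 0, 0], [40, 0, 0, -35, 0, 0, 0], [40, 0, 0, -35, 0, 0, 0], [40, 0, 0, -10, 0, 0, 0], [40, 0, 0, 0, 0, 0, 0]])

```text
time: 49.95
tool_pos: [623.8, -19.4, 103.3]
tcp_rot: [180.0, 0.4, -9.4]
ft_force: [0.8, -1.2, -3.5]
finger_gap: 44.6
```

```bash
python3 -c "
from h import *
to(*fr(KO,KY,-90,0),17,KY);tilt()"
```

```text
t 50.0 pos [623.8 -19.4 103.3] rpy [180.    0.4  -9.4] f [ 0.8 -1.2 -3.5] gap 44.6
shift [-270.6 -219.8   86.3] turn -0.574
untilt rx,ry [0.    0.006]
```

Emit:
servo_tool(motion=[[40, -29, -24, 0, 0, 0, 0], [40, -29, -24, 0, 0, 0, 0], [40, -29, -24, 0, 0, 0, 0], [40, -29, -24, 0, 0, 0, 0], [40, -29, -24, 0, 0, 0, 0], [40, -29, -24, 0, 0, 0, 0], [40, -29, -24, 0, 0, 0, 0], [40, -29, -24, 0, 0, 0, 0], [40, -29, -20, 0, 0, 0, 0], [40, 0, 0, 0, 0, 0, 0]])

```text
time: 50.95
tool_pos: [382.0, 237.2, 84.0]
tcp_rot: [179.5, 1.7, -9.7]
ft_force: [0.4, 0.4, -4.2]
finger_gap: 44.5
```

Emit:
servo_tool(motion=[[40, 0, 0, 0, 0, 0, -0.14], [40, 0, 0, 0, 0, 0, -0.14], [40, 0, 0, 0, 0, 0, -0.14], [40, 0, 0, 0, 0, 0, -0.14], [40, 0, 0, 0, 0, 0, 0]])

```text
time: 51.45
tool_pos: [377.0, 234.7, 74.8]
tcp_rot: [-179.6, 2.3, 23.8]
ft_force: [0.3, -0.1, -4.2]
finger_gap: 44.7
```

```bash
python3 -c "
from h import *
to(*fr(KO,KY,-90,0),17,KY);tilt()"
```

```text
t 51.5 pos [377.  234.7  74.8] rpy [-179.6    2.3   23.8] f [ 0.3 -0.1 -4.2] gap 44.7
shift [17.2  0.  57.8] turn 0.005
untilt rx,ry [-0.007  0.041]
```

Emit:
servo_tool(motion=[[40, 10, 0, 0, -0.007, 0.04, 0.004], [40, 0, 0, 15, 0, 0, 0], [40, 0, 0, 12, 0, 0, 0], [40, 0, 0, 8, 0, 0, 0], [40, 0, 0, 3, 0, 0, 0]])

```text
time: 51.95
tool_pos: [385.1, 236.4, 30.5]
tcp_rot: [179.9, 0.3, 22.5]
ft_force: [-0.7, -0.2, -4.4]
finger_gap: 44.1
```

```bash
python3 -c "
from h import *
to(*fr(KO,KY,-90,0),15,KY);tilt()"
```

```text
t 52.0 pos [385.1 236.4  30.5] rpy [179.9   0.3  22.5] f [-0.7 -0.2 -4.4] gap 44.1
shift [ 9.  -1.9 15.5] turn -0.018
untilt rx,ry [0.001 0.005]
```

Emit:
servo_tool(motion=[[40, 5, -2, 5, 0, 0.005, -0.018], [40, 0, 0, 5, 0, 0, 0], [40, 0, 0, 3, 0, 0, 0], [40, 0, 0, 1, 0, 0, 0]])

```text
time: 52.35
tool_pos: [389.4, 240.4, 15.1]
tcp_rot: [179.9, 0.0, 23.5]
ft_force: [-0.1, 0.7, -3.9]
finger_gap: 44.7
```

```bash
python3 -c "
from h import *
to(*fr(KO,KY,-32,0),14,KY);tilt()"
```

```text
t 52.4 pos [389.4 240.4  15.1] rpy [179.9   0.   23.5] f [-0.1  0.7 -3.9] gap 44.7
shift [61.5  0.2  1.1] turn 0.0
untilt rx,ry [0.001 0.   ]
```

Emit:
servo_tool(motion=[[40, 8, 0, 0, 0, 0, 0], [40, 8, 0, 0, 0, 0, 0], [40, 6, 0, 0, 0, 0, 0], [40, 5, 0, 0, 0, 0, 0], [40, 4, 0, 0, 0, 0, 0]])

```text
time: 52.85
tool_pos: [421.3, 254.3, 16.2]
tcp_rot: [180.0, -0.1, 23.5]
ft_force: [-0.0, 0.3, -4.3]
finger_gap: 44.5
```

Emit:
servo_tool(motion=[[40, 5, 0, 0, 0, 0, 0], [40, 5, 0, 0, 0, 0, 0]])

```text
time: 53.05
tool_pos: [431.4, 258.7, 16.2]
tcp_rot: [180.0, -0.1, 23.5]
ft_force: [-0.8, -0.5, -4.1]
finger_gap: 44.8
```

```bash
python3 -c "
from h import *
to(*fr(KO,KY,-32,0),14,KY);tilt()"
```

```text
t 53.0 pos [431.4 258.7  16.2] rpy [ 1.80e+02 -1.00e-01  2.35e+01] f [-0.8 -0.5 -4.1] gap 44.8
shift [15.7  0.2  2.2] turn 0.0
untilt rx,ry [ 0.001 -0.002]
```

Emit:
servo_tool(motion=[[40, 6, 0, 0.5, 0, 0, 0], [40, 5, 0, 0.5, 0, 0, 0], [40, 3, 0, 0.8, 0, 0, 0], [40, 0, 0, 0.8, 0, 0, 0], [58, 0, 0, 0, 0, 0, 0], [58, 0, 0, 0, 0, 0, 0], [58, 0, 0, -20, 0, 0, 0], [58, 0, 0, -35, 0, 0, 0], [20, 0, 0, 0, 0, 0, 0]])

```text
time: 53.95
tool_pos: [446.0, 265.1, 71.0]
tcp_rot: [180.0, -0.2, 23.5]
ft_force: [1.4, 0.0, 0.6]
finger_gap: 44.6
```

Emit:
servo_tool(motion=[[0, -30, 0, 0, 0, 0, 0], [0, -30, 0, 0, 0, 0, 0], [0, -32, 0, 0, 0, 0, 0], [0, 0, 0, 0, 0, 0, 0], [0, 0, 0, 0, 0, 0, 0]])

```text
time: 54.45
tool_pos: [360.2, 227.8, 71.0]
tcp_rot: [180.0, -0.4, 23.5]
ft_force: [-0.1, 0.4, -0.5]
finger_gap: -0.1
```

```bash
python3 -c "
from h import *
to(*fr(KO,KY,-127,0),16,KY);tilt()"
```

```text
t 54.5 pos [360.2 227.8  71. ] rpy [180.   -0.4  23.5] f [-0.1  0.4 -0.5] gap -0.1
shift [-1.7  0.3 55. ] turn 0.0
untilt rx,ry [ 0.001 -0.008]
```

Emit:
servo_tool(motion=[[0, -2, 0, 20, 0, -0.008, 0], [0, 0, 0, 20, 0, 0, 0], [0, 0, 0, 10, 0, 0, 0], [0, 0, 0, 2, 0, 0, 0], [0, 0, 0, 0, 0, 0, 0]])

```text
time: 54.95
tool_pos: [363.6, 229.3, 19.8]
tcp_rot: [180.0, -0.4, 23.5]
ft_force: [0.3, -0.5, 1.2]
finger_gap: -0.2
```

Emit:
servo_tool(motion=[[0, 8, 0, 0, 0, 0, 0], [0, 8, 0, 0.3, 0, 0, 0], [0, 8, 0, 0.3, 0, 0, 0], [0, 8, 0, 0.3, 0, 0, 0], [0, 8, 0, 0.3, 0, 0, 0], [0, 8, 0, 0.3, 0, 0, 0], [0, 8, 0, 0.3, 0, 0, 0], [0, 8, 0, 0.3, 0, 0, 0]])

```text
time: 55.75
tool_pos: [427.8, 257.3, 20.1]
tcp_rot: [180.0, -0.4, 23.5]
ft_force: [-4.0, -1.6, 2.2]
finger_gap: -0.2
```

Emit:
servo_tool(motion=[[0, 6, 0, 0, 0, 0, 0], [0, 5, 0, 0, 0, 0, 0]])

```text
time: 55.95
tool_pos: [439.1, 262.2, 20.0]
tcp_rot: [180.0, -0.3, 23.5]
ft_force: [-3.8, -0.8, 3.5]
finger_gap: 0.0
```

```bash
python3 -c "
from h import *
to(*fr(KO,KY,-21,0),17,KY);tilt()"
```

```text
t 56.0 pos [439.1 262.2  20. ] rpy [180.   -0.3  23.5] f [-3.8 -0.8  3.5] gap 0.0
shift [18.2  0.4  3. ] turn -0.0
untilt rx,ry [ 0.    -0.006]
```

Emit:
servo_tool(motion=[[0, 5, 0, 0, 0, 0, 0], [0, 4, 0, 0, 0, 0, 0], [0, 3, 0, 0, 0, 0, 0], [0, 3, 0, 0, 0, 0, 0], [0, 2, 0, 0, 0, 0, 0]])

```text
time: 56.45
tool_pos: [455.8, 269.5, 19.9]
tcp_rot: [180.0, -0.3, 23.5]
ft_force: [-13.2, -5.3, 8.1]
finger_gap: -0.1
```

Emit:
servo_tool(motion=[[0, 2, 0, 0, 0, 0, 0], [0, 2, 0, 0, 0, 0, 0]])

```text
time: 56.65
tool_pos: [455.7, 269.5, 19.0]
tcp_rot: [180.0, 0.3, 23.5]
ft_force: [-12.1, -5.4, 9.6]
finger_gap: -0.2
```

```bash
python3 -c "
from h import *
to(*fr(KO,KY,-21,0),17,KY);tilt()"
```

```text
t 56.6 pos [455.7 269.5  19. ] rpy [180.    0.3  23.5] f [-12.1  -5.4   9.6] gap -0.2
shift [0.1 0.4 2. ] turn 0.0
untilt rx,ry [0.001 0.004]
```

Emit:
servo_tool(motion=[[0, -10, 0, 0, 0, 0, 0], [0, -10, 0, 0, 0, 0, 0], [60, 0, 0, -35, 0, 0, 0], [80, 0, 0, -40, 0, 0, 0], [80, 0, 0, -20, 0, 0, 0], [80, 0, 0, 0, 0, 0, 0]])

```text
time: 57.25
tool_pos: [435.1, 260.6, 115.8]
tcp_rot: [180.0, 0.1, 23.5]
ft_force: [0.4, 0.4, 0.1]
finger_gap: 57.9
```

```bash
sed -i 's/(270,150,297,200)/(265,145,312,205)/' h.py; python3 -c "
from h import *
S=stones();print(S['cream'],S['plateh'],S['mat'])
to(*S['cream'][0],2,S['cream'][2])"
```

```text
(array([ 649.3, -187.9]), array([132.9,  50. ]), 4.5) (array([ 636.1, -259.9]), array([94.9, 26.9]), 5.2) (array([ 633., -262.]), array([162.7,  99.4]), 4.8)
t 57.3 pos [434.6 260.3 114.5] rpy [180.    0.2  23.5] f [ 0.6  0.1 -1.1] gap 65.4
shift [ 18.1 496.7 112.5] turn 0.332
```

Emit:
servo_tool(motion=[[80, 1.5, 38, -2, 0, 0, 0], [80, 1.5, 38, -2, 0, 0, 0], [80, 1.5, 38, -2, 0, 0, 0], [80, 1.5, 38, -2, 0, 0, 0], [80, 1.5, 38, -2, 0, 0, 0], [80, 1.5, 38, -2, 0, 0, 0], [80, 1.5, 38, -2, 0, 0, 0], [80, 1.5, 38, -2, 0, 0, 0], [80, 1.5, 38, -2, 0, 0, 0], [80, 1.5, 38, -2, 0, 0, 0]])

```text
time: 58.3
tool_pos: [596.0, -90.2, 116.6]
tcp_rot: [-179.6, 0.9, 24.0]
ft_force: [-0.3, 0.2, -0.8]
finger_gap: 80.0
```

Emit:
servo_tool(motion=[[62, 1, 36, -2, 0, 0, 0], [62, 1, 36, -2, 0, 0, 0], [62, 1, 20, 0, 0, 0, 0], [62, 0, 0, 0, 0, 0, 0.12], [62, 0, 0, 0, 0, 0, 0.12], [62, 0, 0, 0, 0, 0, 0.08], [62, 0, 0, 0, 0, 0, 0]])

```text
time: 59.0
tool_pos: [631.7, -182.0, 103.4]
tcp_rot: [-179.7, 1.7, 4.6]
ft_force: [-1.0, 0.1, 0.8]
finger_gap: 61.8
```

```bash
python3 -c "
from h import *
to(649.3,-187.9,8,4.5);tilt()"
```

```text
t 59.0 pos [ 631.7 -182.   103.4] rpy [-179.7    1.7    4.6] f [-1.   0.1  0.8] gap 61.8
shift [17.1  7.3 95.4] turn 0.002
untilt rx,ry [-0.006  0.03 ]
```

Emit:
servo_tool(motion=[[62, 14, 6, 0, -0.006, 0.03, 0], [62, 0, 0, 25, 0, 0, 0], [62, 0, 0, 20, 0, 0, 0], [62, 0, 0, 8, 0, 0, 0], [62, 0, 0, 0, 0, 0, 0]])

```text
time: 59.5
tool_pos: [648.5, -187.2, 45.2]
tcp_rot: [179.9, -0.4, 5.2]
ft_force: [-0.5, 1.0, -0.9]
finger_gap: 62.2
```

```bash
python3 -c "
from h import *
to(649.3,-187.9,8,4.5);tilt()"
```

```text
t 59.5 pos [ 648.5 -187.2   45.2] rpy [179.9  -0.4   5.2] f [-0.5  1.  -0.9] gap 62.2
shift [ 0.7  0.8 37.2] turn 0.013
untilt rx,ry [ 0.001 -0.006]
```

Emit:
servo_tool(motion=[[62, 0, 0.5, 12, 0, -0.006, 0.012], [62, 0, 0, 12, 0, 0, 0], [62, 0, 0, 6, 0, 0, 0], [62, 0, 0, 2, 0, 0, 0], [62, 0, 0, 0, 0, 0, 0]])

```text
time: 60.0
tool_pos: [650.3, -188.2, 12.4]
tcp_rot: [179.9, -0.2, 4.6]
ft_force: [0.0, 0.8, -0.3]
finger_gap: 62.1
```

```bash
python3 -c "
from h import *
to(649.3,-187.9,8,4.5);tilt()"
```

```text
t 60.0 pos [ 650.3 -188.2   12.4] rpy [179.9  -0.2   4.6] f [ 0.   0.8 -0.3] gap 62.1
shift [-1.  -0.4  4.4] turn 0.002
untilt rx,ry [ 0.002 -0.003]
```

Emit:
servo_tool(motion=[[62, 0, 0, 2, 0, 0, 0], [62, 0, 0, 1, 0, 0, 0], [40, 0, 0, 0, 0, 0, 0], [40, 0, 0, 0, 0, 0, 0], [40, 0, 0, 0, 0, 0, 0], [40, 0, 0, 0, 0, 0, 0], [40, 0, 0, 0, 0, 0, 0]])

```text
time: 60.7
tool_pos: [651.5, -188.7, 11.1]
tcp_rot: [179.8, -0.3, 4.6]
ft_force: [-0.4, -0.2, -0.7]
finger_gap: 43.6
```

Emit:
servo_tool(motion=[[40, 0, 0, -15, 0, 0, 0], [40, 0, 0, -35, 0, 0, 0], [40, 0, 0, -35, 0, 0, 0], [40, 0, 0, -15, 0, 0, 0], [40, 0, 0, 0, 0, 0, 0]])

```text
time: 61.2
tool_pos: [648.2, -187.2, 113.2]
tcp_rot: [180.0, 0.0, 4.6]
ft_force: [0.4, -0.5, -3.6]
finger_gap: 44.0
```

```bash
python3 -c "
from h import *
to(*fr(KO,KY,-100,-58),17,KY);tilt();print(stones()['plateh'])"
```

```text
t 61.2 pos [ 648.2 -187.2  113.2] rpy [180.    0.    4.6] f [ 0.4 -0.5 -3.6] gap 44.0
shift [-211.  -389.8   96.2] turn -0.33
untilt rx,ry [0.    0.001]
(array([ 615.3, -264.1]), array([52. , 25.5]), 0.8)
```

Emit:
servo_tool(motion=[[40, -19, -35, -1, 0, 0, 0], [40, -19, -35, -1, 0, 0, 0], [40, -19, -35, -1, 0, 0, 0], [40, -19, -35, -1, 0, 0, 0], [40, -19, -35, -1, 0, 0, 0], [40, -19, -35, -1, 0, 0, 0], [40, -19, -35, -1, 0, 0, 0], [40, -19, -35, -1, 0, 0, 0], [40, -19, -35, -1, 0, 0, 0], [40, -19, -35, -1, 0, 0, 0]])

```text
time: 62.25
tool_pos: [412.2, 154.2, 103.0]
tcp_rot: [-179.8, 1.6, 4.1]
ft_force: [0.2, 0.8, -3.1]
finger_gap: 44.1
```

Emit:
servo_tool(motion=[[40, -12, -25, 0, 0, 0, 0], [40, 0, 0, 0, 0, 0, -0.11], [40, 0, 0, 0, 0, 0, -0.11], [40, 0, 0, 0, 0, 0, -0.1], [40, 0, 0, 0, 0, 0, 0]])

```text
time: 62.75
tool_pos: [387.6, 182.1, 94.1]
tcp_rot: [-179.1, 2.3, 23.5]
ft_force: [0.3, -0.1, -3.5]
finger_gap: 44.6
```

```bash
python3 -c "
from h import *
to(*fr(KO,KY,-95,-58),21,KY);tilt()"
```

```text
t 62.8 pos [387.6 182.1  94.1] rpy [-179.1    2.3   23.5] f [ 0.3 -0.1 -3.5] gap 44.6
shift [23.4  5.5 73.1] turn 0.0
untilt rx,ry [-0.016  0.04 ]
```

Emit:
servo_tool(motion=[[40, 10, 5, 0, -0.015, 0.038, 0], [40, 7, 0, 20, 0, 0, 0], [40, 0, 0, 20, 0, 0, 0], [40, 0, 0, 10, 0, 0, 0], [40, 0, 0, 3, 0, 0, 0]])

```text
time: 63.25
tool_pos: [402.7, 183.0, 34.6]
tcp_rot: [-180.0, 0.4, 22.6]
ft_force: [-0.5, 0.6, -2.5]
finger_gap: 44.2
```

```bash
python3 -c "
from h import *
to(*fr(KO,KY,-95,-58),20,KY);tilt()"
```

```text
t 63.2 pos [402.7 183.   34.6] rpy [-180.     0.4   22.6] f [-0.5  0.6 -2.5] gap 44.2
shift [ 9.2  0.1 14.6] turn -0.015
untilt rx,ry [-0.001  0.007]
```

Emit:
servo_tool(motion=[[40, 5, 0, 5, 0, 0.007, -0.015], [40, 0, 0, 5, 0, 0, 0], [40, 0, 0, 3, 0, 0, 0], [40, 0, 0, 0.5, 0, 0, 0]])

```text
time: 63.65
tool_pos: [407.8, 185.0, 20.4]
tcp_rot: [-180.0, -0.0, 23.4]
ft_force: [-0.0, 0.8, -3.5]
finger_gap: 44.1
```

```bash
python3 -c "
from h import *
to(*fr(KO,KY,-32,-58),20,KY);tilt()"
```

```text
t 63.6 pos [407.8 185.   20.4] rpy [-180.    -0.    23.4] f [-0.   0.8 -3.5] gap 44.1
shift [66.7 -0.1  0.4] turn -0.001
untilt rx,ry [-0.001 -0.001]
```

Emit:
servo_tool(motion=[[40, 8, 0, 0, 0, 0, 0], [40, 8, 0, 0, 0, 0, 0], [40, 8, 0, 0, 0, 0, 0], [40, 6, 0, 0, 0, 0, 0], [40, 5, 0, 0, 0, 0, 0], [40, 5, 0, 0, 0, 0, 0], [40, 5, 0, 0, 0, 0, 0]])

```text
time: 64.35
tool_pos: [454.3, 205.0, 22.0]
tcp_rot: [-180.0, -0.2, 23.4]
ft_force: [0.1, 0.6, -4.0]
finger_gap: 44.1
```

```bash
python3 -c "
from h import *
to(*fr(KO,KY,-32,-58),20,KY);tilt()"
```

```text
t 64.3 pos [454.3 205.   22. ] rpy [-180.    -0.2   23.4] f [ 0.1  0.6 -4. ] gap 44.1
shift [16.1 -0.2  2. ] turn -0.002
untilt rx,ry [-0.    -0.004]
```

Emit:
servo_tool(motion=[[40, 5, 0, 1, 0, 0, 0], [40, 5, 0, 0.8, 0, 0, 0], [40, 3, 0, 0.8, 0, 0, 0], [40, 0, 0, 1, 0, 0, 0], [40, 0, 0, 0.5, 0, 0, 0], [58, 0, 0, 0, 0, 0, 0], [58, 0, 0, 0, 0, 0, 0], [58, 0, 0, -20, 0, 0, 0], [58, 0, 0, -35, 0, 0, 0], [20, 0, 0, 0, 0, 0, 0]])

```text
time: 65.35
tool_pos: [468.5, 211.0, 76.2]
tcp_rot: [-180.0, -0.3, 23.4]
ft_force: [0.9, -0.1, 0.5]
finger_gap: 45.3
```

Emit:
servo_tool(motion=[[0, -30, 0, 0, 0, 0, 0], [0, -30, 0, 0, 0, 0, 0], [0, -34, 0, 0, 0, 0, 0], [0, 0, 0, 0, 0, 0, 0], [0, 0, 0, 0, 0, 0, 0]])

```text
time: 65.85
tool_pos: [380.5, 172.9, 74.7]
tcp_rot: [180.0, -0.5, 23.4]
ft_force: [0.2, 0.8, 0.7]
finger_gap: 0.2
```

```bash
python3 -c "
from h import *
to(*fr(KO,KY,-127,-58),17,KY);tilt()"
```

```text
t 65.8 pos [380.5 172.9  74.7] rpy [180.   -0.5  23.4] f [0.2 0.8 0.7] gap 0.2
shift [ 1.6 -0.2 57.7] turn -0.002
untilt rx,ry [ 0.    -0.008]
```

Emit:
servo_tool(motion=[[0, 0, 0, 20, 0, -0.008, 0], [0, 0, 0, 20, 0, 0, 0], [0, 0, 0, 12, 0, 0, 0], [0, 0, 0, 3, 0, 0, 0], [0, 0, 0, 0, 0, 0, 0]])

```text
time: 66.35
tool_pos: [386.3, 174.8, 19.9]
tcp_rot: [180.0, -0.4, 23.4]
ft_force: [0.8, -0.6, -0.1]
finger_gap: -0.2
```

Emit:
servo_tool(motion=[[0, 8, 0, 0, 0, 0, 0], [0, 8, 0, 0.3, 0, 0, 0], [0, 8, 0, 0.3, 0, 0, 0], [0, 8, 0, 0.3, 0, 0, 0], [0, 8, 0, 0.3, 0, 0, 0], [0, 8, 0, 0.3, 0, 0, 0], [0, 8, 0, 0.3, 0, 0, 0], [0, 8, 0, 0.3, 0, 0, 0]])

```text
time: 67.15
tool_pos: [451.0, 202.7, 20.2]
tcp_rot: [179.9, -0.4, 23.4]
ft_force: [-3.0, -2.6, 2.6]
finger_gap: -0.0
```

Emit:
servo_tool(motion=[[0, 6, 0, 0, 0, 0, 0], [0, 5, 0, 0, 0, 0, 0]])

```text
time: 67.35
tool_pos: [462.4, 207.7, 20.1]
tcp_rot: [179.9, -0.4, 23.4]
ft_force: [-4.1, -2.4, 3.1]
finger_gap: 0.1
```

```bash
python3 -c "
from h import *
to(*fr(KO,KY,-21,-58),17,KY);tilt()"
```

```text
t 67.3 pos [462.4 207.7  20.1] rpy [179.9  -0.4  23.4] f [-4.1 -2.4  3.1] gap 0.1
shift [18.6 -1.   3.1] turn -0.002
untilt rx,ry [ 0.001 -0.007]
```

Emit:
servo_tool(motion=[[0, 5, 0, 0, 0, 0, 0], [0, 4, 0, 0, 0, 0, 0], [0, 3, 0, 0, 0, 0, 0], [0, 3, 0, 0, 0, 0, 0], [0, 2, 0, 0, 0, 0, 0], [0, 2, 0, 0, 0, 0, 0]])

```text
time: 67.95
tool_pos: [479.5, 215.1, 19.7]
tcp_rot: [180.0, -0.1, 23.4]
ft_force: [-16.4, -7.7, 12.4]
finger_gap: -0.0
```

```bash
python3 -c "
from h import *
to(*fr(KO,KY,-21,-58),17,KY);tilt()"
```

```text
t 68.0 pos [479.5 215.1  19.7] rpy [ 1.80e+02 -1.00e-01  2.34e+01] f [-16.4  -7.7  12.4] gap -0.0
shift [-0.1 -0.9  2.7] turn -0.002
untilt rx,ry [ 0.001 -0.003]
```

Home against the stop. Retract clear and do a final check.

Emit:
servo_tool(motion=[[0, -10, 0, 0, 0, 0, 0], [0, -12, 0, 0, 0, 0, 0], [0, 0, 0, -40, 0, 0, 0], [0, 0, 0, -45, 0, 0, 0], [0, 0, 0, -45, 0, 0, 0], [0, 0, -45, 0, 0, 0, 0], [0, 0, -45, 0, 0, 0, 0], [0, 0, -45, 0, 0, 0, 0], [0, 0, -45, 0, 0, 0, 0], [0, 0, 0, 0, 0, 0, 0]])

```text
time: 68.95
tool_pos: [387.4, 377.4, 157.9]
tcp_rot: [-179.8, -1.1, 23.0]
ft_force: [0.2, -0.1, 0.4]
finger_gap: -0.1
```

Emit:
servo_tool(motion=[[0, 0, -20, 0, 0, 0, 0], [0, 0, 0, 0, 0, 0, 0], [0, 0, 0, 0, 0, 0, 0]])

```text
time: 69.25
tool_pos: [379.2, 397.2, 158.3]
tcp_rot: [-179.8, -1.3, 23.2]
ft_force: [-0.3, -0.1, 0.3]
finger_gap: 0.4
```

```bash
python3 -c "
from h import *
S=stones();print(S['plateh'],S['mat']); print(sense()['tool_pos'],sense()['ft_force'])
i=snapshot('top');s=snapshot('scene')
o=np.zeros((600,800,3),np.uint8); o[:300,:]=cv2.resize(i[125:260,125:415],(800,372))[:300]; o[300:,:]=cv2.resize(s[100:290,150:400],(800,608),interpolation=cv2.INTER_CUBIC)[:300]; 
o=np.vstack([cv2.resize(i[140:265,120:350],(552,300),interpolation=cv2.INTER_CUBIC),cv2.resize(s[105:275,150:400],(552,300),interpolation=cv2.INTER_CUBIC)])
cv2.imwrite('pics/f.png',o)"
```

```text
(array([ 636.1, -260. ]), array([94.9, 26.6]), 5.2) (array([ 632.9, -261.7]), array([162.1, 100.3]), 4.7)
[379.24884039 397.17026133 158.30618917] [ 0.03396186 -0.66655364 -0.40063864]
```

View pics/f.png

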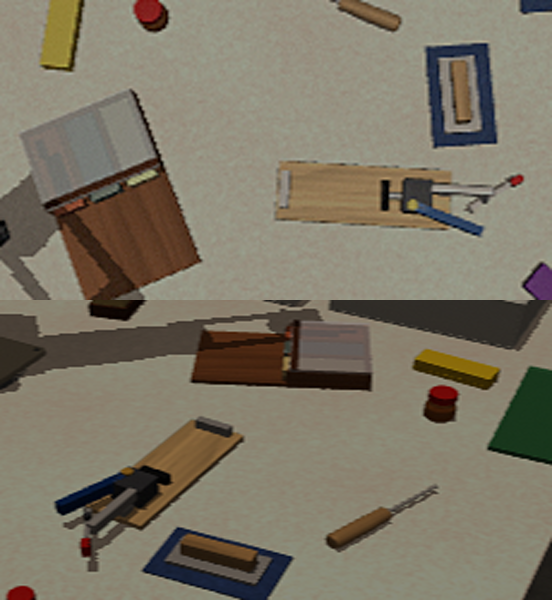

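The picture shows all three stones in their slots with equal short ends showing at (75,208), (105,192) and (142,178). The pliers are open, the plate lies on its mat, and the arm is clear.

```bash
python3 -c "
from bench import *
print(hand_in())"
```

```text
the job is handed in; nothing more can be done
None
```

I handed the job in at about 69 s of the 210 s allowed. Every step looked met in my checks, but the hand-in reports no verdict.

**What was done**
- I laid the red stone in the clamp bed, and squeezing the handles locked the pliers on it.
- The plate made several to-and-fro strokes of about 50 mm with steady contact. It then went back on its mat.
- Pushing the red lever sprang the pliers open, with the stone still in the bed.
- I slid the three stones into the case: red in the left slot, grey in the middle, cream on the right. The cream stone was knocked aside partway through, so I measured it again before picking it up.

**Last checks**
- **Stones:** each stopped against its slot's back stop, with the pusher within 1 mm of the position worked out in advance (pushing force 13–18 N). The final picture shows three equal short ends at the mouths.
- **Pliers:** the final picture shows them open.
- **Plate:** it lies flat, about 4 mm from the mat's centre.
- **Bystanders:** the jar and chisel look undisturbed in the final picture. Only the bottle's red cap is in it, and I did not measure any of the three.

**What did not go to plan**
- **Second stroke:** the second push towards the pliers' end stopped short, so I added another full stroke each way.
- **Plate position while rubbing:** the plate wandered about 10 mm sideways, and I corrected it.
- **Lever push:** the lever push peaked at 28 N against its end stop, more than needed but below the limits.

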